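# Lock the stop collar of a microscope boom

## Robot

A 6-joint arm with a two-finger parallel gripper is mounted at the origin on the work surface. World frame = base frame: x ahead of the robot, y to its left, z up, the work surface at z = 0. Lengths are in m, angles in rad, forces in N, time in s.
With the tool pointing down it reaches from about 0.275 to 0.975 m from the base axis. Payload 8.4 kg.
Tool frame: the origin (TCP) lies between the finger pads; the fingertips stand 25 mm ahead of it and the grasp point (between the pads) lies 6 mm ahead of it; z points along the fingers, x is the direction in which the jaws open and shut, and the axes are right-handed (so a half turn about z gives the same grasp; the last joint's range is limited). The gripper opens to 92 mm and grips with 3 to 60 N. Pads are 20 mm wide; open, the fingers measure 128 mm over their backs; the gripper's body (75 mm by 189 mm) begins 69 mm behind the grasp point.
Start: joints at [-1.105, 0.353, 1.633, -0, 1.155, -0.002], TCP at [0.282, -0.558, 0.24] pointing down, gripper open.
Joint ranges: [-2.63, 2.63], [-0.92, 2.1], [0.06, 2.66], [-1.3, 4.44], [0, 2.69], [-3.02, 3.02]. Speed limits (rad/s): [2.22, 2.22, 2.79, 3.14, 3.14, 3.14].

## Interface

Orientations are given as a rotation vector (axis times angle).
In Python, from bench import r, camera, get_calibration, finish_job, spot_in gives the robot as it stands.
- The arm moves only by the tool jog_arm, never from a script. Its argument "plan" is a list that holds one entry, the list of rows, each a list of 5 numbers: the shift along the tool's x, y, z in m, then the turn about the tool's z in degrees, then the gripper command: -1 is shut, 1 is fully open, values between are in proportion. In form: [[[x, y, z, spin, hand], ...]]. A call has 1 to 8 rows; each row is the pose to reach, as a shift and turn from the pose commanded when the call began, along the tool's axes at that moment; what a row does not reach only later rows make up. A row lasts 1/12 s, in which the tool goes at most 41.7 mm and 7.16 degrees, less where a joint would pass 70% of its speed; a pose out of reach is approached as far as the arm can. A call with a gripper value outside its range is refused whole. The fingers move at their own pace and stop on an object; the grip force is fixed at half the most. Time passes only in rows, so rows that repeat a pose let the fingers close. It gives the time, the measured TCP pose, the force and the opening at its end, in the units of the state.
- r.read_state(): the state, without advancing time (a new reading comes with each control period).
- camera(name): name is "scene" or "top" or "wrist"; returns (picture, depth): 420x560x3 uint8, blue, green, red; 420x560 float32, m along the optical axis (not along the pixel's ray), 0 where there is no reading.
- get_calibration(name): a dict with "camera_matrix" (3x3 intrinsics, pixels), "T" (4x4, takes a point from camera to world coordinates). Camera axes: x right, y up, looking along -z (the intrinsics and any distortion apply to the point x, -y, -z); pixel columns grow to the right and rows downward; lengths in m; the calibration is good to about 2 mm. A picture is of the moment at which its call begins: read the wrist's pose just before it. get_calibration takes no time and is no camera call; for the wrist camera it gives the pose at the moment of the call.
- finish_job(): hands the job in, once; it reports no verdict.
Trained networks look in the newest picture that a camera, given by its name, has taken for a name from the list of things; names that differ only in an ending like _2 or _b are one class to them, and where a whole thing is asked for, a point or a joint stands for the part that bears it (a point fixed in the world has none). Each returns a list of dicts, best first, with "confidence" (0 to 1); they miss things now and then, are a little off and sometimes report something else, mostly with a low value. They report only what shows in the picture. A call takes as long as a camera call.
- spot_in(camera, target): "at" ([column, row] in pixels, amid what is visible of it).
The state is a dict: "clock": time; "q": joint angles; "qvel": joint speeds; "effort": joint torques, N m; "position": TCP position; "orientation": TCP orientation; "wrist_force": force on the tool from outside, world axes, zero at the start; "wrist_torque": the same for the moment, N m; "finger_gap": opening from 0.0 (shut) to 1.0 (fully open).
Only numpy, scipy, OpenCV 4.12 (cv2) and the standard library are available. Lean on these libraries where they do the work, as an engineer would, in place of code of your own. Each camera call takes 0.05 s, during which the arm holds its last target.

## Task

The stop collar on the microscope's horizontal steel boom is loose. Turn the collar round the boom until its thumbscrew faces the milled flat that runs along the boom, then screw it down clockwise until its tip sits squarely and finger-tight on the flat: firmly, not forced, and never tightened against the round of the boom. Let go at the end and leave the other things on the bench where they are.

Things in the scene. Friction and masses are not known exactly. Their poses are not given: they have to be found in the camera images.
- collar_axis (a point): The aluminium stop collar: ring 48 mm across, 24 mm wide, on the boom; the only one with a thumbscrew. Point: on the boom's axis, mid-collar. y runs along the boom towards the pillar (robot's end); z points out along the thumbscrew and turns with the collar. Turns on the boom with light drag (0.06 N m), stays where left, cannot slide. At the start z leans 0.65 to 0.8 rad from upright to the robot's right (-y).
- boom_mid (a point): The horizontal steel boom of the fixed stand, 26 mm across, 420 mm long, axis 150 mm above the bench; it does not turn. Point: on its axis at mid-length, in the collar. y along the boom; z vertical whatever the flat. One flat, 3 mm deep (10 mm from the axis, 16.6 mm wide), runs its whole length, bright on the dark bar. Which way it faces is not measured: up, leaning at most 0.42 rad to the left or right.
- boss (a point): Top of the collar's boss, 29 mm from the boom's axis, where the 8 mm stem goes in. Inside is the screw's flat square tip, 8 x 8 mm, not measured: it starts 13.5 to 17.8 mm from the boom's axis, meets the round at 13 mm, the flat's middle at 10 mm. If it lands askew on the flat with some 25 N, the collar, once let go, swings square to the flat by itself; the screw is then slack and must be tightened again.
- knob_grip (a point): Centre of the thumbscrew's steel bar, to be gripped: 36 mm long (x), 10 mm thick (y), 22 mm tall (z, outward along the screw), 58 mm from the boom's axis; bare 8 mm stem below. It turns in place and drives a captive screw inside: clockwise seen from outside sends the tip in 2.5 mm per rad. Friction 0.12 N m, plus 0.025 N m per 10 N of tip force. Finger-tight: 30 to 40 N, some 0.5 rad past first touch on the flat; it holds when let go. Up to 3.7 rad in all.
- objective_mid (a point): Bystander: a loose aluminium objective lens barrel standing on the foot of the stand, 24 mm across and 41 mm tall; its centre.
- spare_collar_mid (a point): Bystander: a spare collar without screw, a ring 48 mm across, 24 mm tall, lying on the foot; its centre.
- eyepiece_mid (a point): Bystander: a loose black eyepiece standing on the foot beside the boom, 33 mm across, 55 mm tall; its centre.
- slide_box_mid (a point): Bystander: a flat grey and white slide box on the bench, 85 x 100 x 33 mm; its centre.
- oil_bottle_mid (a point): Bystander: a small amber bottle on the bench, 34 mm across, 70 mm tall; its centre.
- driver_grip (a point): Bystander: a screwdriver with a black handle lying on the bench, 150 mm long; middle of its handle.
- dish_mid (a point): Bystander: a shallow clear dish on the bench, 90 mm across, 16 mm tall; its centre.

How it is judged:
By the outcome, as a careful person would: the job done as asked, in the order asked, and still so for the second after the job is handed in, with the robot touching nothing.
It also fails if it takes over 72 s, if anything falls off the work surface, if the arm or the gripper's body presses on something with over 40 N, if the wrist force passes 120 N, or if a joint passes its speed limit or range.

## Working session

There is one attempt and no reset: what is moved stays moved. The work goes in short steps, Python scripts to look and compute and a tool call to move; the robot and the scene stay as the last step left them, time stands still between calls to the robot, and variables do not carry over. Pictures are saved under pics/ and viewed, and the job is handed in when it is done.

Besides the shell and the picture viewer there is one more tool, called after "Emit:" in YAML: its name, and indented under it one key for each argument. jog_arm: Moves the arm, as the interface text tells. Its arguments: {"type":"object","properties":{"plan":{"type":"array"}},"required":["plan"]}

```bash
ls; mkdir -p pics; python3 - <<'E'
from bench import r,camera,get_calibration,spot_in
import cv2,numpy as np
s=r.read_state();print({k:np.round(v,3).tolist() for k,v in s.items()})
for c in ["scene","top","wrist"]:
    p,d=camera(c);cv2.imwrite(f"pics/{c}0.png",p);np.save(f"pics/{c}0_d.npy",d)
    k=get_calibration(c);print(c,k["camera_matrix"].round(1).tolist(),k["T"].round(3).tolist(),k.keys())
    for n in ["collar_axis","knob_grip","boss","boom_mid"]:
        print(n,[(np.round(x["at"],1).tolist(),round(x["confidence"],2)) for x in spot_in(c,n)][:3])
E
```

```text
pics
{'clock': 0.0, 'q': [-1.105, 0.354, 1.634, -0.0, 1.155, -0.002], 'qvel': [-0.001, 0.002, 0.002, 0.0, 0.001, -0.001], 'effort': [0.001, -59.384, -33.421, 0.07, 0.023, -0.0], 'position': [0.282, -0.557, 0.239], 'orientation': [-2.675, 1.646, 0.002], 'wrist_force': [0.516, 0.732, -1.123], 'wrist_torque': [-0.017, 0.01, 0.029], 'finger_gap': 1.002}
scene [[438.4, 0.0, 279.1], [0.0, 438.4, 211.5], [0.0, 0.0, 1.0]] [[-0.16, -0.538, 0.827, 1.345], [0.987, -0.103, 0.124, 0.15], [0.018, 0.837, 0.548, 0.73], [0.0, 0.0, 0.0, 1.0]] dict_keys(['camera_matrix', 'T'])
collar_axis [([237.1, 220.0], 0.9)]
knob_grip [([232.5, 220.7], 0.6)]
boss [([239.3, 225.0], 0.58)]
boom_mid [([237.9, 251.4], 0.94)]
top [[416.3, 0.0, 276.5], [0.0, 416.3, 211.2], [0.0, 0.0, 1.0]] [[0.016, 0.992, -0.126, 0.301], [-1.0, 0.017, 0.007, 0.032], [0.009, 0.126, 0.992, 1.375], [0.0, 0.0, 0.0, 1.0]] dict_keys(['camera_matrix', 'T'])
collar_axis [([305.0, 178.6], 0.77), ([391.2, 258.8], 0.74)]
knob_grip [([309.8, 197.5], 0.59)]
boss [([306.1, 174.5], 0.72)]
boom_mid [([311.2, 193.3], 0.88)]
wrist [[291.3, 0.0, 277.4], [0.0, 291.3, 211.7], [0.0, 0.0, 1.0]] [[0.452, 0.864, 0.221, 0.344], [-0.892, 0.438, 0.112, -0.527], [0.0, -0.247, 0.969, 0.384], [0.0, 0.0, 0.0, 1.0]] dict_keys(['camera_matrix', 'T'])
collar_axis []
knob_grip []
boss []
boom_mid []
```

View pics/scene0.png

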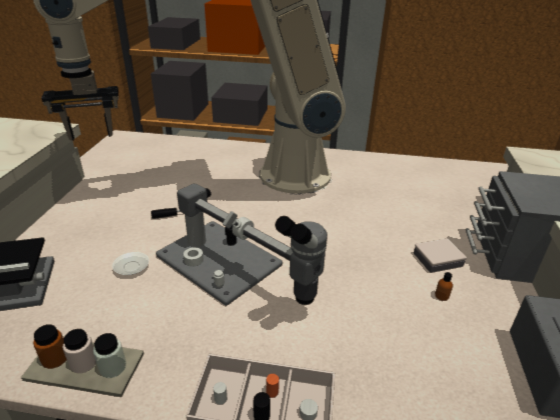

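View pics/top0.png

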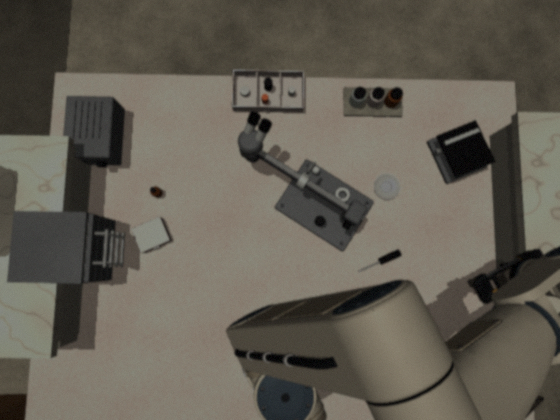

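View pics/wrist0.png

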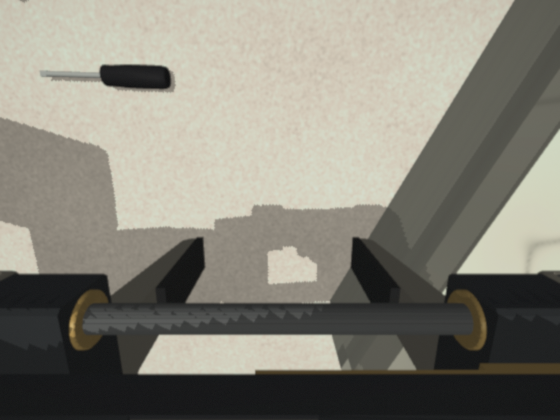

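The scene picture shows the pillar at about (190,205), the boom running down-right to the head at about (308,250), and the collar with its knob at about (237,222). The top view has the collar near (305,180). Next I'll measure the boom and collar from the depth images.

```bash
cat > h.py <<'E'
from bench import r,camera,get_calibration,spot_in
import cv2,numpy as np
def w(c,u,v,z,k=None):
    k=k or get_calibration(c);K=k["camera_matrix"];T=k["T"]
    p=np.stack([(u-K[0,2])/K[0,0]*z,-(v-K[1,2])/K[1,1]*z,-z,np.ones_like(z)])
    return (T@p.reshape(4,-1))[:3].T.reshape(np.shape(z)+(3,))
def proj(c,P,k=None):
    k=k or get_calibration(c);K=k["camera_matrix"]
    q=np.linalg.inv(k["T"])@np.append(P,1);return K[0,0]*q[0]/-q[2]+K[0,2],-K[1,1]*q[1]/-q[2]+K[1,2]
def cloud(c,d,k=None):
    v,u=np.mgrid[:d.shape[0],:d.shape[1]].astype(float);return w(c,u,v,d,k)
E
python3 - <<'E'
from h import *
for c,pts in [("top",[(305,178.6),(311,193),(309.8,197.5),(306,174.5),(330,201),(355,210),(280,165),(342,194),(320,221)]),("scene",[(237,220),(232.5,220.7),(239,225),(215,210),(265,242),(190,190)])]:
    d=np.load(f"pics/{c}0_d.npy");P=cloud(c,d)
    for u,v in pts: print(c,u,v,P[int(v),int(u)].round(3))
p=cv2.imread("pics/scene0.png")[170:290,140:340];cv2.imwrite("pics/s0z.png",cv2.resize(p,(800,480),interpolation=cv2.INTER_CUBIC))
p=cv2.imread("pics/top0.png")[120:260,230:400];cv2.imwrite("pics/t0z.png",cv2.resize(p,(680,560),interpolation=cv2.INTER_CUBIC))
E
```

```text
top 305 178.6 [ 0.554 -0.059  0.171]
top 311 193 [ 0.535 -0.091  0.021]
top 309.8 197.5 [ 0.522 -0.085  0.019]
top 306 174.5 [ 0.565 -0.062  0.175]
top 330 201 [ 0.488 -0.135  0.16 ]
top 355 210 [ 0.46  -0.204  0.18 ]
top 280 165 [0.595 0.015 0.157]
top 342 194 [ 0.534 -0.193  0.021]
top 320 221 [ 0.438 -0.115  0.074]
scene 237 220 [ 0.555 -0.064  0.172]
scene 232.5 220.7 [ 0.589 -0.066  0.195]
scene 239 225 [ 0.571 -0.056  0.17 ]
scene 215 210 [ 0.506 -0.13   0.16 ]
scene 265 242 [0.604 0.009 0.157]
scene 190 190 [ 0.464 -0.204  0.182]
```

View pics/s0z.png

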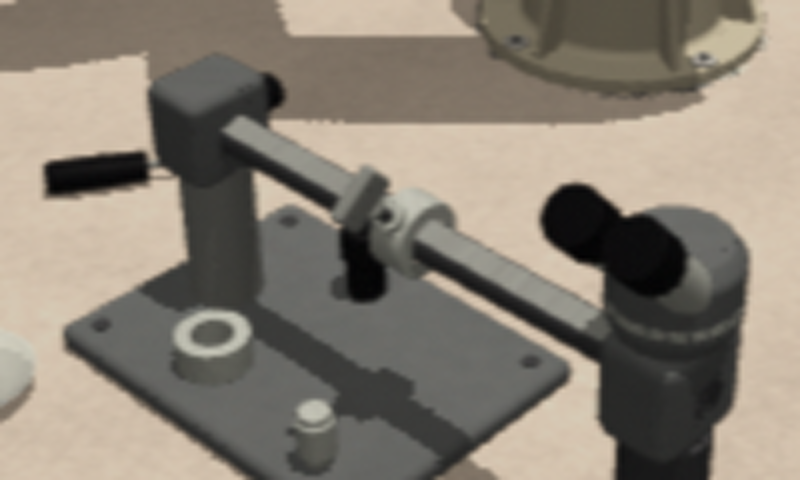

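View pics/t0z.png

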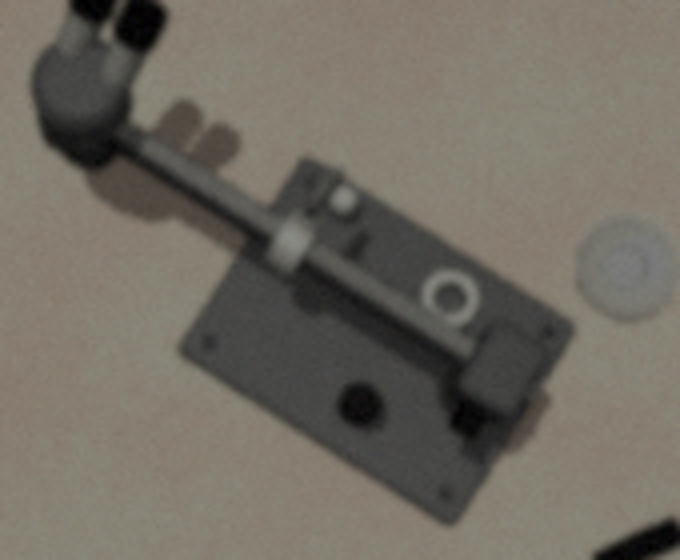

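```bash
python3 - <<'E'
from h import *
from scipy.spatial.transform import Rotation as R
for c in["top","scene"]:
    d=np.load(f"pics/{c}0_d.npy");P=cloud(c,d).reshape(-1,3)
    m=(P[:,2]>.147)&(P[:,2]<.168)&(P[:,0]>.42)&(P[:,0]<.64)&(P[:,1]>-.19)&(P[:,1]<.03)
    Q=P[m];c0=Q.mean(0);
    # keep near line
    for i in range(4):
        u,s,vt=np.linalg.svd(Q-c0,full_matrices=False);n=np.cross(vt[0],[0,0,1]);
        Q=Q[np.abs((Q-c0)@n)<.02];c0=Q.mean(0)
    print(c,len(Q),c0.round(4),vt[0].round(4), np.degrees(np.arctan2(vt[0][1],vt[0][0])))
    m=(P[:,2]>.165)&(P[:,2]<.22)&(abs(P[:,0]-.56)<.06)&(abs(P[:,1]+.065)<.06)
    print(P[m].round(3).tolist())
s=r.read_state();print(R.from_rotvec(s["orientation"]).as_matrix().round(3))
E
```

```text
top 697 [ 0.5314 -0.0793  0.1592] [-0.5307 -0.8476 -0.0009] -122.0512595166608
[[0.597, -0.08, 0.195], [0.598, -0.084, 0.188], [0.593, -0.077, 0.199], [0.594, -0.081, 0.193], [0.594, -0.083, 0.194], [0.594, -0.087, 0.192], [0.588, -0.074, 0.204], [0.589, -0.077, 0.203], [0.589, -0.08, 0.202], [0.59, -0.083, 0.198], [0.592, -0.087, 0.19], [0.585, -0.071, 0.206], [0.584, -0.073, 0.21], [0.586, -0.077, 0.204], [0.585, -0.079, 0.206], [0.587, -0.083, 0.2], [0.581, -0.068, 0.209], [0.581, -0.071, 0.208], [0.581, -0.073, 0.21], [0.582, -0.076, 0.207], [0.582, -0.08, 0.205], [0.587, -0.084, 0.185], [0.578, -0.067, 0.212], [0.577, -0.07, 0.214], [0.579, -0.073, 0.209], [0.579, -0.076, 0.208], [0.583, -0.081, 0.192], [0.575, -0.065, 0.209], [0.576, -0.068, 0.207], [0.576, -0.071, 0.209], [0.574, -0.073, 0.214], [0.579, -0.078, 0.195], [0.574, -0.063, 0.2], [0.574, -0.065, 0.204], [0.573, -0.068, 0.207], [0.574, -0.071, 0.205], [0.574, -0.074, 0.202], [0.571, -0.063, 0.202], [0.571, -0.065, 0.205], [0.571, -0.068, 0.202], [0.571, -0.071, 0.205], [0.575, -0.076, 0.186], [0.569, -0.066, 0.199], 
[... 8942 characters left out ...]
48, 0.168], [0.565, -0.046, 0.168], [0.562, -0.044, 0.166], [0.599, -0.079, 0.184], [0.598, -0.078, 0.184], [0.6, -0.075, 0.186], [0.594, -0.074, 0.181], [0.594, -0.072, 0.182], [0.59, -0.071, 0.179], [0.574, -0.064, 0.169], [0.568, -0.063, 0.165], [0.573, -0.06, 0.169], [0.573, -0.058, 0.17], [0.573, -0.055, 0.169], [0.568, -0.054, 0.166], [0.568, -0.052, 0.167], [0.569, -0.05, 0.167], [0.571, -0.047, 0.169], [0.595, -0.076, 0.179], [0.594, -0.075, 0.179], [0.595, -0.072, 0.18], [0.589, -0.071, 0.176], [0.572, -0.062, 0.165], [0.573, -0.06, 0.166], [0.574, -0.058, 0.167], [0.571, -0.056, 0.165], [0.571, -0.054, 0.165]]
[[ 0.451 -0.893  0.   ]
 [-0.893 -0.451 -0.   ]
 [ 0.    -0.    -1.   ]]
```

Emit:
jog_arm:
  plan:
    - [[-0.321,-0.468,-0.091,-121,1],[-0.321,-0.468,-0.091,-121,1],[-0.321,-0.468,-0.091,-121,1],[-0.321,-0.468,-0.091,-121,1],[-0.321,-0.468,-0.091,-121,1],[-0.321,-0.468,-0.091,-121,1],[-0.321,-0.468,-0.091,-121,1],[-0.321,-0.468,-0.091,-121,1]]

```text
clock: 1.42
position: [0.4407, -0.2675, 0.293]
orientation: [3.138, -0.152, 0.001]
wrist_force: [0.3, -0.6, 0.6]
finger_gap: 0.998
```

```bash
cat >> h.py <<'E'
from scipy.spatial.transform import Rotation as R
def st():
    s=r.read_state();M=R.from_rotvec(s["orientation"]).as_matrix()
    yaw=np.degrees(np.arctan2(M[1,0],M[0,0]))
    print("t%.2f"%s["clock"],"pos",s["position"].round(4),"yaw %.2f"%yaw,"tilt",M[:,2].round(3),"F",s["wrist_force"].round(2),"T",s["wrist_torque"].round(3),"gap %.3f"%s["finger_gap"],"q",np.round(s["q"],2))
    return s,M
def to(P,yaw=None):
    s,M=st();print("shift",(M.T@(np.array(P)-s["position"])).round(4), None if yaw is None else "spin %.2f"%(-(yaw-np.degrees(np.arctan2(M[1,0],M[0,0])))))
E
python3 -c "
from h import *
to([.555,-.06,.33],57.7)"
```

```text
t1.42 pos [ 0.4407 -0.2675  0.293 ] yaw -5.56 tilt [ 0.001 -0.    -1.   ] F [ 0.3  -0.59  0.57] T [-0.022 -0.098  0.044] gap 0.998 q [-0.55  0.13  1.8   0.    1.21 -0.45]
shift [ 0.0937 -0.2176 -0.037 ] spin -63.26
```

Emit:
jog_arm:
  plan:
    - [[0.094,-0.218,-0.037,-63,1],[0.094,-0.218,-0.037,-63,1],[0.094,-0.218,-0.037,-63,1],[0.094,-0.218,-0.037,-63,1],[0.094,-0.218,-0.037,-63,1],[0.094,-0.218,-0.037,-63,1],[0.094,-0.218,-0.037,-63,1],[0.094,-0.218,-0.037,-63,1]]

```text
clock: 2.08
position: [0.557, -0.0601, 0.3296]
orientation: [2.824, 1.375, 0.001]
wrist_force: [0.0, -0.1, 0.1]
finger_gap: 0.997
```

```bash
python3 - <<'E'
from h import *
to([.555,-.06,.33],57.7)
k=get_calibration("wrist");p,d=camera("wrist");cv2.imwrite("pics/w1.png",p);np.savez("pics/w1.npz",d=d,K=k["camera_matrix"],T=k["T"])
for n in ["collar_axis","knob_grip","boss","boom_mid"]:
        print(n,[(np.round(x["at"],1).tolist(),round(x["confidence"],2)) for x in spot_in("wrist",n)][:3])
E
```

```text
t2.08 pos [ 0.557  -0.0601  0.3296] yaw 51.93 tilt [ 0.001  0.    -1.   ] F [ 0.01 -0.05  0.1 ] T [-0.016 -0.112  0.04 ] gap 0.997 q [-0.11  0.18  1.67  0.    1.3  -1.02]
shift [-0.0011 -0.0016 -0.0004] spin -5.77
collar_axis [([278.0, 199.9], 0.87)]
knob_grip []
boss [([282.1, 202.3], 0.93)]
boom_mid [([275.1, 189.8], 0.92), ([196.3, 142.6], 0.33)]
```

View pics/w1.png

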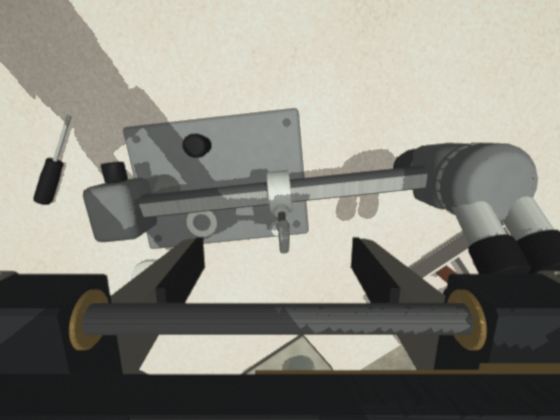

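Wrist view: the collar is at (279,190) and the knob bar at about (283,235), with its long side roughly across the boom. Zooming in and fitting the depth next.

```bash
python3 - <<'E'
from h import *
p=cv2.imread("pics/w1.png")[150:260,130:330];cv2.imwrite("pics/w1z.png",cv2.resize(p,(800,440),interpolation=cv2.INTER_CUBIC))
z=np.load("pics/w1.npz");k=dict(camera_matrix=z["K"],T=z["T"]);P=cloud("wrist",z["d"],k).reshape(-1,3)
b=np.array([.534,.845,0]);n=np.array([.845,-.534,0])
# boom line fit: points z .153-.165
m=(P[:,2]>.145)&(P[:,2]<.166)&(np.abs((P-[.553,-.055,0])@n)<.03)&(np.abs((P-[.553,-.055,0])@b)<.16)
Q=P[m];A=np.polyfit((Q-[.553,-.055,0])@b,(Q-[.553,-.055,0])@n,1);print("boom n-offset vs b",A,len(Q))
th=np.arctan2(n[1],n[0])
L=(P-[.553,-.055,0]);s=L@b;q=L@n-np.polyval(A,s);h=P[:,2]
# profile of boom away from collar
sel=(np.abs(q)<.02)&(h>.13)&(h<.175)&(((s>.02)&(s<.1))|((s<-.02)&(s>-.08)))
for a in np.arange(-.014,.015,.002):
    mm=sel&(np.abs(q-a)<.001);print(round(a,3),mm.sum(),np.median(h[mm]).round(4) if mm.sum() else "")
mm=(h>.165)&(np.abs(s)<.04)&(np.abs(q)<.08)
c=mm&(q<.02)&(q>-.02)&(h<.18);print("collar s range",np.percentile(s[c],[2,50,98]).round(4))
kn=mm&(q>.022);X=np.c_[s,q,h][kn];print(len(X));
for x in X[::max(1,len(X)//60)]: print(x.round(4).tolist())
E
```

```text
boom n-offset vs b [-0.00708669 -0.00511049] 6588
-0.014 0 
-0.012 3 0.1512
-0.01 327 0.1531
-0.008 279 0.1568
-0.006 262 0.1589
-0.004 263 0.1602
-0.002 219 0.1605
0.0 219 0.16
0.002 218 0.1595
0.004 216 0.159
0.006 211 0.1585
0.008 214 0.1578
0.01 204 0.1573
0.012 205 0.1567
0.014 97 0.1548
collar s range [-0.0102  0.0013  0.0127]
419
[0.0055, 0.0223, 0.17]
[-0.0032, 0.0226, 0.1698]
[-0.0055, 0.0236, 0.1691]
[0.0011, 0.022, 0.1777]
[-0.0035, 0.0258, 0.1662]
[0.0031, 0.0231, 0.1784]
[0.0008, 0.0244, 0.1769]
[-0.0013, 0.025, 0.178]
[0.0049, 0.026, 0.1767]
[0.0038, 0.0261, 0.1799]
[0.0038, 0.0223, 0.1967]
[0.0017, 0.0229, 0.1976]
[-0.0027, 0.0273, 0.1846]
[0.0036, 0.0239, 0.1983]
[-0.0025, 0.025, 0.196]
[0.0035, 0.0245, 0.1995]
[-0.005, 0.0295, 0.1836]
[0.0015, 0.0251, 0.2004]
[0.0073, 0.0261, 0.1991]
[-0.0006, 0.0258, 0.2008]
[0.0053, 0.0262, 0.2015]
[-0.003, 0.0309, 0.1866]
[0.0032, 0.0269, 0.2018]
[-0.0052, 0.0324, 0.1847]
[0.0012, 0.0272, 0.2035]
[0.007, 0.0285, 0.2013]
[-0.0008, 0.0279, 0.2038]
[0.005, 0.0285, 0.2038]
[-0.0035, 0.0355, 0.1824]
[0.003, 0.0292, 0.2042]
[-0.0036, 0.
[... 287 characters left out ...]

[0.0033, 0.0344, 0.2099]
[-0.0016, 0.0355, 0.2082]
[0.0041, 0.0351, 0.2111]
[-0.0007, 0.0362, 0.2095]
[0.005, 0.0368, 0.2093]
[0.0002, 0.037, 0.2101]
[0.0059, 0.0383, 0.2083]
[0.001, 0.0386, 0.2089]
[0.0068, 0.0409, 0.2044]
[0.0018, 0.04, 0.2083]
[-0.0035, 0.0454, 0.1947]
[0.0027, 0.0419, 0.2061]
[-0.0024, 0.044, 0.2019]
[0.0036, 0.0436, 0.2044]
[-0.0015, 0.0449, 0.2024]
[0.0044, 0.0458, 0.2016]
[-0.0006, 0.0464, 0.2015]
[0.0053, 0.0476, 0.2001]
[0.0003, 0.0481, 0.2001]
[-0.0043, 0.054, 0.1865]
[0.0021, 0.0504, 0.1974]
[-0.001, 0.0513, 0.197]
[0.005, 0.0522, 0.1963]
[0.0019, 0.0533, 0.1956]
[-0.0013, 0.0545, 0.1945]
[0.0048, 0.0563, 0.1917]
[0.0017, 0.0568, 0.1923]
[-0.0005, 0.0583, 0.1907]
```

View pics/w1z.png

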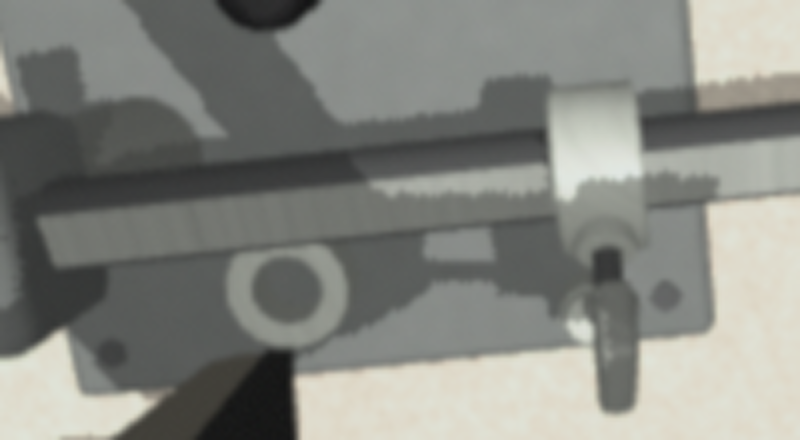

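```bash
cat > fit.py <<'E'
from h import *
C0=np.array([.553,-.055,0.]);b=np.array([.534,.845,0]);b/=np.linalg.norm(b);n=np.array([b[1],-b[0],0])
def fit(f):
    z=np.load(f);k=dict(camera_matrix=z["K"],T=z["T"]);P=cloud("wrist",z["d"],k).reshape(-1,3);L=P-C0
    s=L@b;q=L@n;h=P[:,2];return s,q,h
def plane(s,q,h):
    m=(h>.15)&(h<.165)&(np.abs(q+.003)<.025)&(((s>.02)&(s<.12))|((s<-.02)&(s>-.11)))
    S,Q,H=s[m],q[m],h[m];best=None;rng=np.random.default_rng(0)
    for i in range(300):
        j=rng.choice(len(S),3,replace=False);A=np.c_[S[j],Q[j],np.ones(3)]
        try:c=np.linalg.solve(A,H[j])
        except Exception:continue
        if abs(c[0])>.05: continue
        e=np.abs(np.c_[S,Q,np.ones_like(S)]@c-H)<.0008
        if best is None or e.sum()>best.sum(): best=e
    for i in range(5):
        A=np.c_[S,Q,np.ones_like(S)];c=np.linalg.lstsq(A[best],H[best],rcond=None)[0];best=np.abs(A@c-H)<.001
    A2=np.polyfit(S[best],Q[best],1)
    print("flat plane",c.round(4),"lean",np.arctan(-c[1]).round(3),"inl",best.sum(),"mid q line",A2.round(4))
    dq=Q[best]-A2[0]*S[best]; print("q pct",np.percentile(dq,[1,5,95,99]).round(4))
    return c,A2
E
python3 - <<'E'
from fit import *
s,q,h=fit("pics/w1.npz");c,A2=plane(s,q,h)
th=np.arctan(-c[1]);qm=A2[1];hm=c[1]*qm+c[2];print("axis q,h at s=0:",qm-.010*np.sin(th),hm-.010*np.cos(th))
# knob top-face fit
m=(h>.165)&(np.abs(s)<.04)&(q>.018)&(q<.07);S,Q,H=s[m],q[m],h[m]
t=(Q>.036)&(Q<.05)&(H>.195)&(H>.235-.8*Q-.004)
c2=np.polyfit(Q[t],H[t],1);print("top slope",c2,np.arctan(-c2[0]))
qa,ha=qm-.01*np.sin(th),hm-.01*np.cos(th)
print("stem",[ (np.round(a,4)) for a in (S[(Q>.02)&(H>.19)].min(),S[(Q>.02)&(H>.19)].max())])
# distances along lean
for l in (.65,.7,.75,.8):
    r_=(Q-qa)*np.sin(l)+(H-ha)*np.cos(l);t_=(Q-qa)*np.cos(l)-(H-ha)*np.sin(l);kk=r_>.046
    print(l,np.percentile(r_[kk],[50,90,98]).round(4),np.percentile(t_[kk],[1,50,99]).round(4), "r at top for t bins",[np.percentile(r_[kk&(np.abs(t_-x)<.003)],90).round(4) for x in(-.012,-.006,0,.006,.012)], "S mean by t",[np.mean(S[(r_>.064)&(np.abs(t_-x)<.003)]).round(4) for x in(-.012,-.006,0,.006,.012)])
E
```

```text
flat plane [-0.0012 -0.2436  0.1585] lean 0.239 inl 2278 mid q line [-0.0067 -0.0012]
q pct [-0.0103 -0.0092  0.0071  0.008 ]
axis q,h at s=0: -0.0035548928113354984 0.14911353578248707
top slope [-0.89232618  0.23815653] 0.7285592101350313
stem [np.float64(-0.0039), np.float64(0.0076)]
0.65 [0.0664 0.0696 0.0702] [-0.0131 -0.009   0.02  ] r at top for t bins [np.float64(0.0684), np.float64(0.0701), np.float64(0.0699), np.float64(0.0691), np.float64(0.0685)] S mean by t [np.float64(0.0028), np.float64(0.0019), np.float64(0.0018), np.float64(0.0016), np.float64(0.0011)]
0.7 [0.066  0.0694 0.0699] [-0.0159 -0.0122  0.0166] r at top for t bins [np.float64(0.0691), np.float64(0.0699), np.float64(0.0694), np.float64(0.0692), np.float64(0.069)] S mean by t [np.float64(0.0027), np.float64(0.0017), np.float64(0.0018), np.float64(0.0015), np.float64(0.0008)]
0.75 [0.0653 0.0693 0.0696] [-0.0188 -0.0154  0.0132] r at top for t bins [np.float64(0.0693), np.float64(0.0694), np.float64(0.0693), np.float64(0.0693), np.float64(0.0696)] S mean by t [np.float64(0.0022), np.float64(0.0023), np.float64(0.0016), np.float64(0.001), np.float64(0.0007)]
0.8 [0.0643 0.0692 0.0697] [-0.0219 -0.0185  0.0098] r at top for t bins [np.float64(0.069), np.float64(0.0691), np.float64(0.0695), np.float64(0.07), np.float64(0.0698)] S mean by t [np.float64(0.0019), np.float64(0.0017), np.float64(0.0015), np.float64(0.0009), np.float64(0.0001)]
```

```bash
python3 -c "
from h import *
to([.5858,-.0738,.201],58)"
```

```text
t2.33 pos [ 0.5559 -0.0624  0.3293] yaw 51.13 tilt [-0. -0. -1.] F [ 0.45 -0.35 -0.07] T [-0.    -0.134  0.024] gap 0.998 q [-0.11  0.18  1.67 -0.    1.3  -1.01]
shift [0.0099 0.0305 0.1283] spin -6.87
```

Emit:
jog_arm:
  plan:
    - [[0.01,0.0305,0.04,-6.9,1],[0.01,0.0305,0.08,-6.9,1],[0.01,0.0305,0.11,-6.9,1],[0.01,0.0305,0.128,-6.9,1],[0.01,0.0305,0.128,-6.9,1]]

```text
clock: 2.75
position: [0.5832, -0.0736, 0.1967]
orientation: [-2.743, -1.522, 0.01]
wrist_force: [0.5, 0.1, 0.5]
finger_gap: 1.003
```

```bash
cat > snap.py <<'E'
import sys
from h import *
f=sys.argv[1]
s,M=st()
k=get_calibration("wrist");p,d=camera("wrist");cv2.imwrite(f"pics/{f}.png",p);np.savez(f"pics/{f}.npz",d=d,K=k["camera_matrix"],T=k["T"])
E
python3 snap.py w2; python3 -c "
from h import *
to([.5858,-.0738,.201],58)"
```

```text
t2.75 pos [ 0.5832 -0.0736  0.1967] yaw 58.06 tilt [-0.008  0.001 -1.   ] F [0.47 0.11 0.53] T [ 0.068 -0.101  0.027] gap 1.003 q [-0.13  0.34  1.75  0.    1.06 -1.14]
t2.80 pos [ 0.5847 -0.0737  0.1995] yaw 58.10 tilt [-0.004  0.001 -1.   ] F [ 0.57 -0.15  0.93] T [ 0.089 -0.162  0.034] gap 0.999 q [-0.13  0.34  1.75  0.    1.06 -1.14]
shift [ 0.0005  0.001  -0.0015] spin 0.10
```

View pics/w2.png

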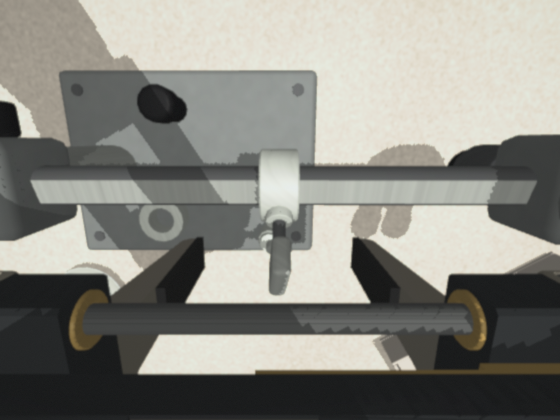

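The bar sits at about (280,262), midway between the fingers at columns 200 and 355, so I'll close on it.

Emit:
jog_arm:
  plan:
    - [[0,0,0,0,-1],[0,0,0,0,-1],[0,0,0,0,-1],[0,0,0,0,-1],[0,0,0,0,-1],[0,0,0,0,-1],[0,0,0,0,-1],[0,0,0,0,-1]]

```text
clock: 3.47
position: [0.5862, -0.0733, 0.2015]
orientation: [2.744, 1.53, 0.0]
wrist_force: [0.0, -0.0, 0.6]
finger_gap: 0.442
```

```bash
python3 -c "
from h import *
st()"
```

```text
t3.47 pos [ 0.5862 -0.0733  0.2015] yaw 58.29 tilt [ 0. -0. -1.] F [ 0.05 -0.03  0.64] T [ 0.073 -0.063  0.003] gap 0.442 q [-0.13  0.34  1.75  0.    1.06 -1.14]
```

Emit:
jog_arm:
  plan:
    - [[0,0,0,0,-1],[0,0,0,0,-1],[0,0,0,0,-1],[0,0,0,0,-1],[0,0,0,0,-1],[0,0,0,0,-1],[0,0,0,0,-1]]

```text
clock: 4.05
position: [0.5858, -0.074, 0.2012]
orientation: [2.743, 1.53, -0.002]
wrist_force: [-1.5, -4.7, -0.5]
finger_gap: 0.106
```

```bash
python3 -c "
from h import *
s,M=st()
qa,ha,l0,l1,rr=-.0036,.149,.73,.24,.062
C0=np.array([.553,-.055,0.]);n=np.array([.845,-.534,0])
g=s['position']+[0,0,-.006]
print('grasp q,h rel axis',(g-C0)@n-qa,g[2]-ha)
for a in np.linspace(l0,l1,7)[1:]:
  d=rr*(np.sin(a)-np.sin(l0))*n+[0,0,rr*(np.cos(a)-np.cos(l0))];print(round(a,2),(M.T@d).round(4))
"
```

```text
t4.05 pos [ 0.5858 -0.074   0.2012] yaw 58.30 tilt [-0.001 -0.001 -1.   ] F [-1.5 -4.7 -0.5] T [-0.971  0.113  0.001] gap 0.106 q [-0.13  0.34  1.75 -0.    1.06 -1.14]
grasp q,h rel axis 0.04145857382175298 0.046199840132768455
0.65 [ 0.     -0.0039 -0.0032]
0.57 [ 0.0001 -0.0081 -0.0061]
0.48 [ 0.0001 -0.0124 -0.0086]
0.4 [ 0.0002 -0.017  -0.0108]
0.32 [ 0.0002 -0.0217 -0.0126]
0.24 [ 0.0003 -0.0266 -0.014 ]
```

Emit:
jog_arm:
  plan:
    - [[0,-0.0039,-0.0032,0,-1],[0,-0.0081,-0.0061,0,-1],[0,-0.0124,-0.0086,0,-1],[0,-0.017,-0.0108,0,-1],[0,-0.0217,-0.0126,0,-1],[0,-0.0266,-0.014,0,-1],[0,-0.0266,-0.014,0,-1],[0,-0.0266,-0.014,0,-1]]

```text
clock: 4.72
position: [0.5634, -0.0601, 0.2154]
orientation: [2.742, 1.53, -0.001]
wrist_force: [-1.1, -6.2, -1.5]
finger_gap: 0.104
```

```bash
python3 snap.py w3; python3 -c "
from fit import *
st()
s,q,h=fit('pics/w3.npz');c,A2=plane(s,q,h)
p=cv2.imread('pics/w3.png')"
```

```text
t4.72 pos [ 0.5634 -0.0601  0.2154] yaw 58.31 tilt [ 0.    -0.002 -1.   ] F [-1.08 -6.2  -1.54] T [-1.188 -0.103 -0.053] gap 0.104 q [-0.11  0.29  1.78 -0.    1.07 -1.12]
t4.77 pos [ 0.5634 -0.0601  0.2153] yaw 58.30 tilt [ 0.    -0.001 -1.   ] F [-1.45 -4.38 -0.45] T [-1.174 -0.181 -0.098] gap 0.104 q [-0.11  0.29  1.78 -0.    1.07 -1.12]
flat plane [-0.0015 -0.2499  0.1586] lean 0.245 inl 5409 mid q line [-0.0068 -0.0013]
q pct [-0.0101 -0.009   0.007   0.0079]
```

View pics/w3.png

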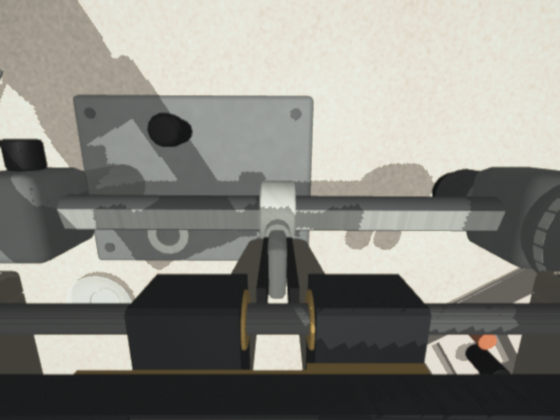

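Emit:
jog_arm:
  plan:
    - [[-0.001,0,0,4,-1],[-0.001,0,0,9,-1],[-0.001,0,0,14,-1],[-0.001,0,0,19,-1],[-0.001,0,0,24,-1],[-0.001,0,0,28,-1],[-0.001,0,0,30,-1],[-0.001,0,0,32,-1]]

```text
clock: 5.43
position: [0.5629, -0.0602, 0.2155]
orientation: [3.06, 0.713, -0.001]
wrist_force: [-1.8, -0.8, 2.6]
finger_gap: 0.119
```

```bash
python3 snap.py w4
```

```text
t5.43 pos [ 0.5629 -0.0602  0.2155] yaw 26.22 tilt [-0. -0. -1.] F [-1.76 -0.84  2.64] T [-0.643  0.465  0.304] gap 0.119 q [-0.11  0.29  1.79 -0.    1.07 -0.57]
```

View pics/w4.png

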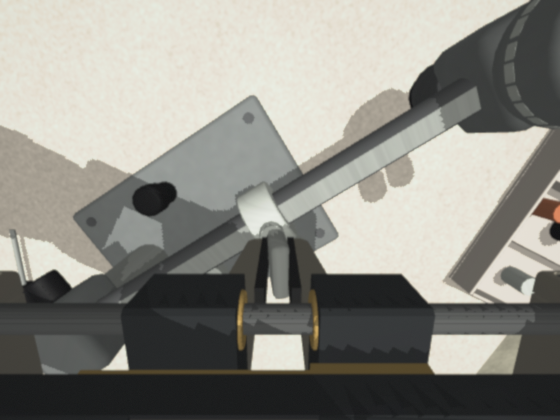

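Emit:
jog_arm:
  plan:
    - [[0,0,0,0,-0.717],[0,0,0,0,-0.717],[0,0,-0.007,0,-0.717],[0,0,-0.014,0,-0.717],[0,0,-0.014,0,-0.717]]

```text
clock: 5.9
position: [0.5639, -0.0603, 0.2312]
orientation: [3.058, 0.715, 0.003]
wrist_force: [0.7, -0.6, 0.4]
finger_gap: 0.14
```

```bash
python3 snap.py w5; python3 - <<'E'
from fit import *
s,q,h=fit("pics/w5.npz");c,A2=plane(s,q,h)
m=(h>.195)&(h<.225)&(np.abs(s)<.03)&(q>-.02)&(q<.05);print(m.sum())
S,Q,H=s[m],q[m],h[m];print(np.c_[S,Q,H][::max(1,len(S)//40)].round(4).tolist())
p=cv2.imread("pics/w5.png")[170:330,180:380];cv2.imwrite("pics/w5z.png",cv2.resize(p,(750,600),interpolation=cv2.INTER_CUBIC))
E
```

```text
t5.90 pos [ 0.5639 -0.0603  0.2312] yaw 26.31 tilt [ 0.002 -0.    -1.   ] F [ 0.69 -0.63  0.4 ] T [-0.04  -0.131  0.028] gap 0.140 q [-0.11  0.27  1.77  0.    1.1  -0.57]
flat plane [-0.0017 -0.2447  0.1586] lean 0.24 inl 4349 mid q line [-0.0008 -0.0013]
q pct [-0.0103 -0.0091  0.0069  0.0079]
1709
[[0.0113, -0.0047, 0.1993], [0.0069, -0.0057, 0.2035], [0.0122, -0.0027, 0.2081], [0.0069, -0.0044, 0.2101], [0.0105, -0.0023, 0.214], [0.0131, 0.0014, 0.2123], [0.006, -0.0025, 0.2167], [0.0011, 0.0002, 0.2064], [0.0053, -0.0014, 0.2181], [-0.0005, -0.0004, 0.2091], [-0.0077, -0.0038, 0.2085], [0.0161, 0.0107, 0.2086], [0.0081, 0.0017, 0.2197], [-0.0025, -0.0013, 0.2133], [0.02, 0.0129, 0.2124], [0.0093, 0.0041, 0.2193], [-0.0024, -0.0012, 0.2166], [0.0194, 0.0118, 0.2174], [0.0075, 0.0049, 0.2182], [-0.0043, -0.0028, 0.2208], [0.0167, 0.0104, 0.2201], [0.0026, 0.003, 0.2188], [-0.0091, -0.0054, 0.2232], [0.0089, 0.0135, 0.206], [0.0031, 0.0055, 0.2172], [0.0072, 0.0087, 0.2174], [0.0056, 0.0092, 0.2172], [0.0038, 0.0099, 0.2165], [0.0015, 0.0102, 0.2162], [-0.0008, 0.0106, 0.2155], [-0.0076, 0.0163, 0.1993], [0.0047, 0.0204, 0.2073], [0.0031, 0.0168, 0.2152], [0.0008, 0.0171, 0.2149], [-0.0009, 0.0176, 0.2149], [-0.0026, 0.0181, 0.2149], [-0.0024, 0.0201, 0.2141], [-0.0008, 0.0232, 0.2132], [-0.0075, 0.0152, 0.2238], [-0.0062, 0.0239, 0.2131], [-0.0098, 0.0252, 0.2112]]
```

View pics/w5z.png

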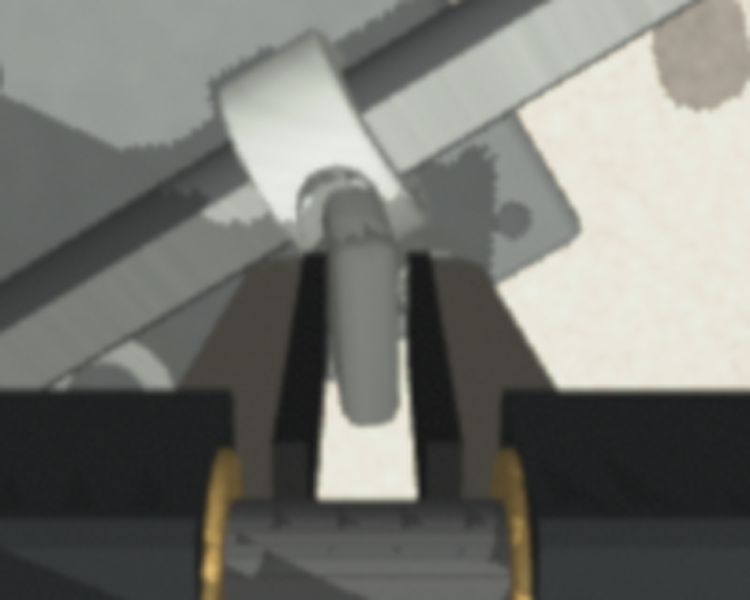

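Emit:
jog_arm:
  plan:
    - [[0,0,0,4,-0.717],[0,0,0,8,-0.717],[0,0,0,12,-0.717],[0,0,0,16,-0.717],[0,0,0,20,-0.717],[0,0,0,23,-0.717],[0,0,0,26,-0.717],[0,0,0,29,-0.717]]

```text
clock: 6.62
position: [0.5635, -0.0602, 0.2298]
orientation: [3.141, -0.078, 0.002]
wrist_force: [1.8, 0.3, 1.9]
finger_gap: 0.142
```

```bash
python3 -c "
from h import *
st()"
```

```text
t6.62 pos [ 0.5635 -0.0602  0.2298] yaw -2.83 tilt [ 0.001 -0.    -1.   ] F [1.78 0.3  1.93] T [-0.019 -0.23   0.1  ] gap 0.142 q [-0.11  0.27  1.77  0.    1.1  -0.06]
```

Emit:
jog_arm:
  plan:
    - [[0,0,0,3,-0.717],[0,0,0,6,-0.717],[0,0,0,9,-0.717],[0,0,0,12,-0.717],[0,0,0,15,-0.717],[0,0,0,18,-0.717],[0,0,0,21,-0.717],[0,0,0,24,-0.717]]

```text
clock: 7.28
position: [0.5637, -0.0602, 0.2299]
orientation: [-3.056, 0.729, -0.003]
wrist_force: [1.0, 0.1, 1.2]
finger_gap: 0.138
```

```bash
python3 -c "
from h import *
st()"; python3 snap.py w6; python3 -c "
import cv2
p=cv2.imread('pics/w6.png')[170:330,180:380];cv2.imwrite('pics/w6z.png',cv2.resize(p,(750,600),interpolation=cv2.INTER_CUBIC))"
```

```text
t7.28 pos [ 0.5637 -0.0602  0.2299] yaw -26.83 tilt [ 0.002 -0.    -1.   ] F [0.95 0.08 1.18] T [ 0.012 -0.265  0.094] gap 0.138 q [-0.11  0.27  1.77  0.    1.1   0.36]
t7.28 pos [ 0.5637 -0.0602  0.2299] yaw -26.83 tilt [ 0.002 -0.    -1.   ] F [0.95 0.08 1.18] T [ 0.012 -0.265  0.094] gap 0.138 q [-0.11  0.27  1.77  0.    1.1   0.36]
```

View pics/w6z.png

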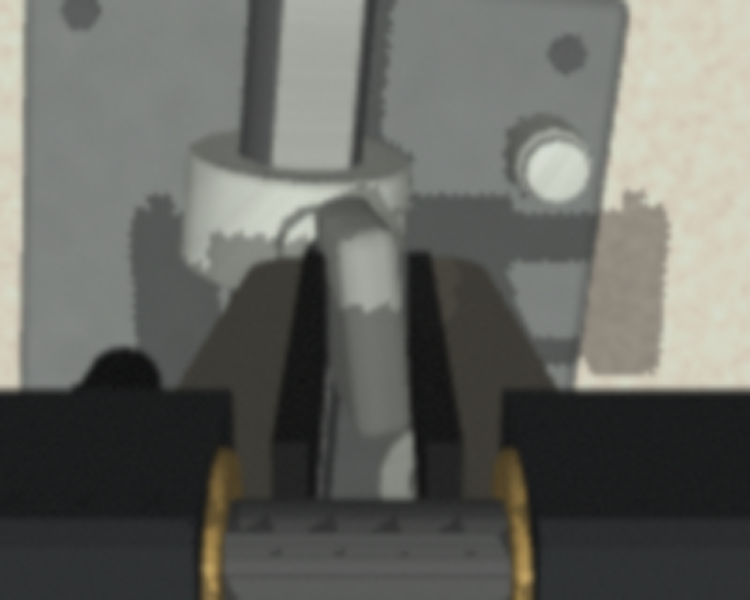

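Emit:
jog_arm:
  plan:
    - [[0,0,0,3,-0.717],[0,0,0,6,-0.717],[0,0,0,9,-0.717],[0,0,0,12,-0.717],[0,0,0,15,-0.717],[0,0,0,18,-0.717],[0,0,0,21,-0.717],[0,0,0,24,-0.717]]

```text
clock: 8.0
position: [0.5636, -0.0602, 0.2299]
orientation: [-2.838, 1.346, -0.002]
wrist_force: [1.0, 0.2, 2.4]
finger_gap: 0.142
```

```bash
python3 -c "
from h import *
st()"
```

```text
t8.00 pos [ 0.5636 -0.0602  0.2299] yaw -50.76 tilt [ 0.002 -0.    -1.   ] F [0.98 0.18 2.43] T [ 0.107 -0.222  0.107] gap 0.142 q [-0.11  0.27  1.77  0.    1.1   0.78]
```

Emit:
jog_arm:
  plan:
    - [[0,0,0,3,-0.717],[0,0,0,6,-0.717],[0,0,0,9,-0.717],[0,0,0,12,-0.717],[0,0,0,15,-0.717],[0,0,0,18,-0.717]]

```text
clock: 8.5
position: [0.5632, -0.0602, 0.2297]
orientation: [-2.592, 1.774, -0.001]
wrist_force: [0.1, 0.3, 1.7]
finger_gap: 0.145
```

```bash
python3 -c "
from h import *
st()"
```

```text
t8.50 pos [ 0.5632 -0.0602  0.2297] yaw -68.76 tilt [ 0.001 -0.    -1.   ] F [0.13 0.34 1.67] T [ 0.009 -0.004  0.099] gap 0.145 q [-0.11  0.27  1.77  0.    1.1   1.09]
```

Emit:
jog_arm:
  plan:
    - [[0,0,0,3,-0.717],[0,0,0,6,-0.717],[0,0,0,9,-0.717],[0,0,0,12,-0.717],[0,0,0,15,-0.717]]

```text
clock: 8.92
position: [0.563, -0.0602, 0.2295]
orientation: [-2.339, 2.097, -0.0]
wrist_force: [-0.1, 0.8, 1.1]
finger_gap: 0.141
```

```bash
python3 -c "
from h import *
st()"
```

```text
t8.92 pos [ 0.563  -0.0602  0.2295] yaw -83.76 tilt [ 0. -0. -1.] F [-0.11  0.8   1.13] T [0.156 0.067 0.138] gap 0.141 q [-0.11  0.27  1.77 -0.    1.1   1.35]
```

Emit:
jog_arm:
  plan:
    - [[0,0,0,3,-0.717],[0,0,0,6,-0.717],[0,0,0,9,-0.717]]

```text
clock: 9.17
position: [0.5629, -0.0602, 0.2294]
orientation: [2.167, -2.274, -0.0]
wrist_force: [0.4, -0.4, 0.3]
finger_gap: 0.141
```

```bash
python3 -c "
from h import *
st()"
```

```text
t9.17 pos [ 0.5629 -0.0602  0.2294] yaw -92.76 tilt [-0. -0. -1.] F [ 0.41 -0.41  0.35] T [0.072 0.142 0.103] gap 0.141 q [-0.11  0.27  1.77 -0.    1.1   1.51]
```

Emit:
jog_arm:
  plan:
    - [[0,0,0,3,-0.717],[0,0,0,6,-0.717],[0,0,0,9,-0.717]]

```text
clock: 9.42
position: [0.5628, -0.0602, 0.2294]
orientation: [1.982, -2.437, -0.0]
wrist_force: [0.0, 1.0, -0.3]
finger_gap: 0.139
```

```bash
python3 -c "
from h import *
st()"
```

```text
t9.42 pos [ 0.5628 -0.0602  0.2294] yaw -101.76 tilt [-0.  0. -1.] F [ 0.04  0.98 -0.26] T [0.16  0.067 0.088] gap 0.139 q [-0.11  0.27  1.77  0.    1.1   1.67]
```

```bash
python3 snap.py w7; python3 -c "
from fit import *
import cv2
p=cv2.imread('pics/w7.png')[170:330,180:380];cv2.imwrite('pics/w7z.png',cv2.resize(p,(750,600),interpolation=cv2.INTER_CUBIC))
for i in range(1): st()
"
```

```text
t9.42 pos [ 0.5628 -0.0602  0.2294] yaw -101.76 tilt [-0.  0. -1.] F [ 0.04  0.98 -0.26] T [0.16  0.067 0.088] gap 0.139 q [-0.11  0.27  1.77  0.    1.1   1.67]
t9.47 pos [ 0.5628 -0.0602  0.2294] yaw -101.98 tilt [-0.  0. -1.] F [-0.09  0.47  1.41] T [0.129 0.11  0.139] gap 0.144 q [-0.11  0.27  1.77  0.    1.1   1.67]
```

View pics/w7z.png

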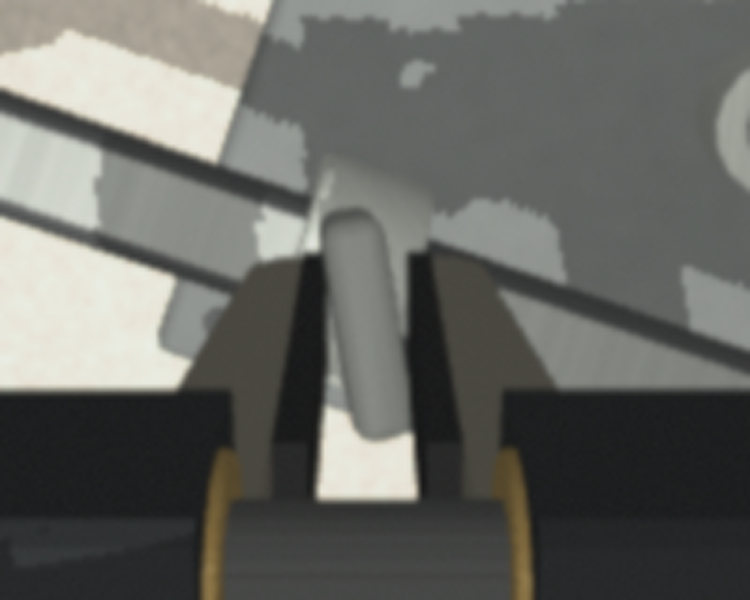

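```bash
cat > avg.py <<'E'
import sys
from h import *
st();T=[];F=[]
for i in range(int(sys.argv[1]) if len(sys.argv)>1 else 6):
    camera("wrist");s=r.read_state();T.append(s["wrist_torque"]);F.append(s["wrist_force"])
T=np.array(T);print("avg T",T.mean(0).round(3),"sdz %.3f"%T[:,2].std(),"F",np.mean(F,0).round(2),"t",round(s["clock"],2))
E
python3 avg.py
```

```text
t9.47 pos [ 0.5628 -0.0602  0.2294] yaw -101.98 tilt [-0.  0. -1.] F [-0.09  0.47  1.41] T [0.129 0.11  0.139] gap 0.144 q [-0.11  0.27  1.77  0.    1.1   1.67]
avg T [0.157 0.149 0.098] sdz 0.013 F [-0.68  0.4   0.8 ] t 9.77
```

Emit:
jog_arm:
  plan:
    - [[0,0,0,3,-0.717],[0,0,0,6,-0.717],[0,0,0,9,-0.717],[0,0,0,12,-0.717]]

```text
clock: 10.1
position: [0.5629, -0.0602, 0.2293]
orientation: [1.716, -2.631, -0.0]
wrist_force: [0.6, -0.5, 1.0]
finger_gap: 0.142
```

```bash
python3 avg.py
```

```text
t10.10 pos [ 0.5629 -0.0602  0.2293] yaw -113.79 tilt [-0.  0. -1.] F [ 0.62 -0.53  1.03] T [0.197 0.148 0.182] gap 0.142 q [-0.11  0.27  1.77  0.    1.1   1.88]
avg T [0.159 0.181 0.089] sdz 0.023 F [-0.14  0.56  0.39] t 10.4
```

Emit:
jog_arm:
  plan:
    - [[0,0,0,2,-0.717],[0,0,0,4,-0.717],[0,0,0,6,-0.717],[0,0,0,8,-0.717]]

```text
clock: 10.73
position: [0.5629, -0.0602, 0.2294]
orientation: [1.53, -2.744, -0.0]
wrist_force: [-0.8, 0.2, 1.1]
finger_gap: 0.144
```

```bash
python3 avg.py
```

```text
t10.73 pos [ 0.5629 -0.0602  0.2294] yaw -121.73 tilt [-0. -0. -1.] F [-0.77  0.23  1.09] T [0.192 0.197 0.148] gap 0.144 q [-0.11  0.27  1.77 -0.    1.1   2.02]
avg T [0.187 0.205 0.117] sdz 0.025 F [-0.62  0.15  0.26] t 11.03
```

Emit:
jog_arm:
  plan:
    - [[0,0,0,2,-0.717],[0,0,0,4,-0.717],[0,0,0,6,-0.717],[0,0,0,8,-0.717]]

```text
clock: 11.37
position: [0.5629, -0.0603, 0.2294]
orientation: [1.334, -2.844, 0.0]
wrist_force: [-0.9, -0.2, 1.0]
finger_gap: 0.144
```

```bash
python3 avg.py
```

```text
t11.37 pos [ 0.5629 -0.0603  0.2294] yaw -129.75 tilt [-0. -0. -1.] F [-0.88 -0.24  0.98] T [0.134 0.235 0.133] gap 0.144 q [-0.11  0.27  1.77 -0.    1.1   2.16]
avg T [0.122 0.226 0.09 ] sdz 0.023 F [-0.83 -0.45  0.26] t 11.67
```

Emit:
jog_arm:
  plan:
    - [[0,0,0,2,-0.717],[0,0,0,4,-0.717],[0,0,0,6,-0.717],[0,0,0,8,-0.717]]

```text
clock: 12.0
position: [0.5629, -0.0603, 0.2294]
orientation: [1.132, -2.93, 0.0]
wrist_force: [-1.4, -1.3, 1.7]
finger_gap: 0.145
```

```bash
python3 avg.py
```

```text
t12.00 pos [ 0.5629 -0.0603  0.2294] yaw -137.75 tilt [-0. -0. -1.] F [-1.43 -1.26  1.66] T [0.073 0.32  0.119] gap 0.145 q [-0.11  0.27  1.77 -0.    1.1   2.29]
avg T [0.032 0.328 0.136] sdz 0.033 F [-1.12 -0.64  0.85] t 12.3
```

Emit:
jog_arm:
  plan:
    - [[0,0,0,2,-0.717],[0,0,0,4,-0.717],[0,0,0,6,-0.717]]

```text
clock: 12.55
position: [0.5629, -0.0603, 0.2294]
orientation: [0.977, -2.986, 0.0]
wrist_force: [-2.5, -0.6, 2.6]
finger_gap: 0.141
```

```bash
python3 avg.py
```

```text
t12.55 pos [ 0.5629 -0.0603  0.2294] yaw -143.75 tilt [-0. -0. -1.] F [-2.54 -0.55  2.63] T [-0.015  0.415  0.159] gap 0.141 q [-0.11  0.27  1.77 -0.    1.1   2.4 ]
avg T [-0.045  0.461  0.121] sdz 0.021 F [-2.24 -0.81  2.15] t 12.85
```

```bash
python3 snap.py w8; python3 -c "
from fit import *
import cv2
p=cv2.imread('pics/w8.png')[170:330,180:380];cv2.imwrite('pics/w8z.png',cv2.resize(p,(750,600),interpolation=cv2.INTER_CUBIC))
p,d=camera('scene');cv2.imwrite('pics/s8.png',p)
cv2.imwrite('pics/s8z.png',cv2.resize(p[170:270,160:300],(784,560),interpolation=cv2.INTER_CUBIC))
"
```

```text
t12.85 pos [ 0.5629 -0.0603  0.2294] yaw -143.64 tilt [-0. -0. -1.] F [-3.02 -0.85  2.14] T [-0.057  0.526  0.14 ] gap 0.146 q [-0.11  0.27  1.77 -0.    1.1   2.4 ]
```

View pics/w8z.png

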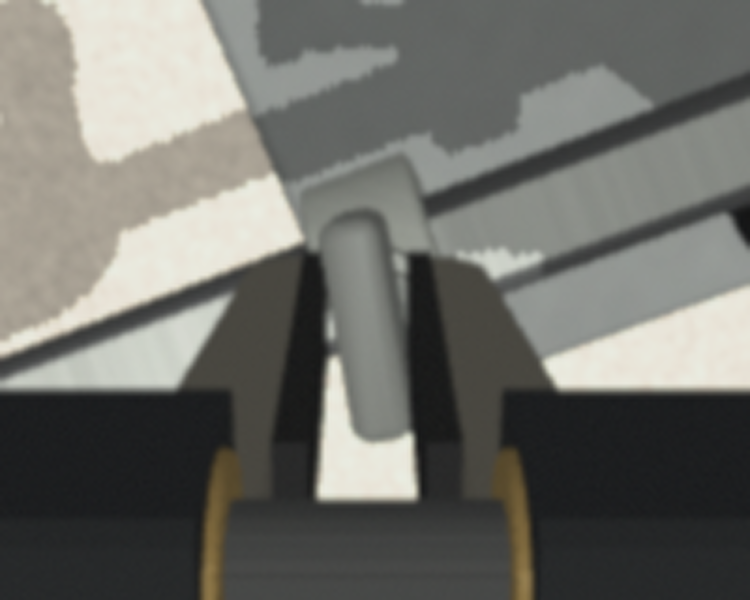

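View pics/s8z.png

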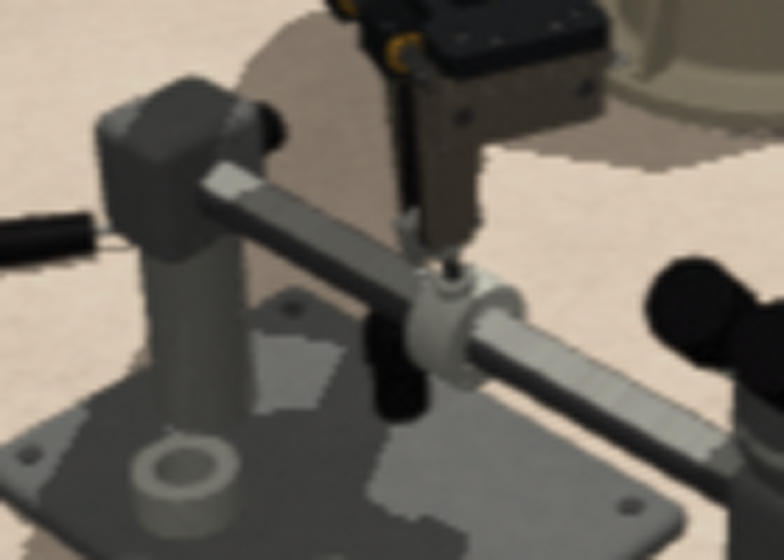

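Emit:
jog_arm:
  plan:
    - [[0,0,0,-5,-0.717],[0,0,0,-6,-0.717],[0,0,0,-6,-0.5],[0,0,-0.03,-6,0],[0,0,-0.06,-6,0],[0,0.0,-0.09,-6,0],[0,0.0,-0.09,-6,0]]

```text
clock: 13.53
position: [0.5658, -0.0604, 0.3254]
orientation: [-1.127, 2.924, -0.006]
wrist_force: [0.9, 0.4, 1.3]
finger_gap: 0.479
```

```bash
python3 avg.py; python3 snap.py w9
```

```text
t13.53 pos [ 0.5658 -0.0604  0.3254] yaw -137.83 tilt [ 0.009 -0.001 -1.   ] F [0.89 0.35 1.29] T [ 0.096 -0.08   0.014] gap 0.479 q [-0.11  0.19  1.66  0.    1.28  2.3 ]
avg T [ 0.092 -0.005 -0.031] sdz 0.020 F [ 0.13 -0.17 -0.72] t 13.83
t13.83 pos [ 0.5623 -0.0601  0.3179] yaw -137.74 tilt [-0.002  0.    -1.   ] F [-0.58 -0.18 -1.05] T [ 0.103 -0.007 -0.015] gap 0.502 q [-0.11  0.19  1.67  0.    1.28  2.29]
```

View pics/w9.png

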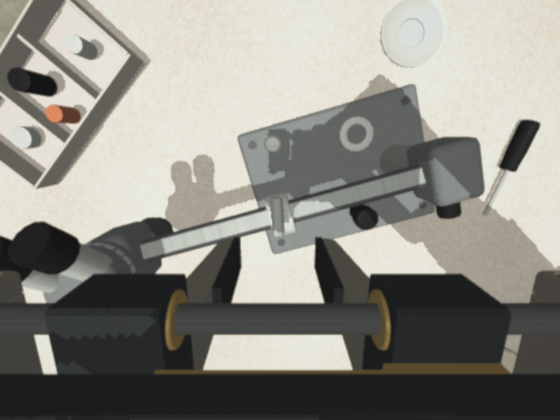

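```bash
cat > lean.py <<'E'
import sys
from fit import *
s,q,h=fit(sys.argv[1]);c,A2=plane(s,q,h)
qa,ha=-.0036,.149
m=(h>.19)&(h<.225)&(np.abs(s-.0015)<.03)&(np.abs(q-.011)<.035)
S,Q,H=s[m],q[m],h[m]
# top-face plane RANSAC
rng=np.random.default_rng(1);best=None
for i in range(2000):
    j=rng.choice(len(S),3,replace=False)
    try:k=np.linalg.solve(np.c_[S[j],Q[j],np.ones(3)],H[j])
    except Exception: continue
    if abs(k[0])>.15 or abs(k[1])>.8: continue
    e=np.abs(np.c_[S,Q,np.ones_like(S)]@k-H)<.0008
    if best is None or e.sum()>best.sum(): best=e
for i in range(4):
    A=np.c_[S,Q,np.ones_like(S)];k=np.linalg.lstsq(A[best],H[best],rcond=None)[0];best=np.abs(A@k-H)<.001
X=np.c_[S,Q,H][best];mu=X.mean(0);u,sv,vt=np.linalg.svd(X-mu,full_matrices=False);d=vt[0]*np.sign(vt[0][1])
rc=cv2.minAreaRect((X[:,:2]*1000).astype(np.float32))
print("top face n",best.sum(),"lean(slope)",np.arctan(-k[1]).round(3),"centre s,q,h",mu.round(4),"rect",np.round(rc[0],1),np.round(rc[1],1),round(rc[2],1))
print("lean from centre",np.arctan2(rc[0][1]/1000-qa,mu[2]-ha).round(3),"long axis dir s,q",d.round(3),"angle from n deg",np.degrees(np.arctan2(-d[0],d[1]/np.cos(.245))).round(1))
E
python3 lean.py pics/w9.npz
```

```text
flat plane [-0.0019 -0.253   0.1586] lean 0.248 inl 2500 mid q line [-0.0077 -0.0001]
q pct [-0.0094 -0.0083  0.008   0.0089]
top face n 314 lean(slope) 0.214 centre s,q,h [0.0006 0.0131 0.2157] rect [ 0.7 12.9] [ 9.3 33.5] 11.5
lean from centre 0.242 long axis dir s,q [-0.181  0.959 -0.219] angle from n deg 10.4
```

Emit:
jog_arm:
  plan:
    - [[0,0,0.03,-6,-0.6],[0,0,0.06,-6,-0.6],[0,0,0.08,-6,-0.6],[0,0,0.089,-6,-0.6],[0,0,0.089,-6,-0.6],[0,0,0.089,-6,-0.717],[0,0,0.089,-6,-0.717],[0,0,0.089,-6,-0.717]]

```text
clock: 14.55
position: [0.5639, -0.0603, 0.2318]
orientation: [-1.284, 2.865, -0.002]
wrist_force: [-0.4, 0.1, -0.1]
finger_gap: 0.142
```

```bash
python3 avg.py 10; python3 snap.py w10;python3 -c "
import cv2
p=cv2.imread('pics/w10.png')[170:330,180:380];cv2.imwrite('pics/w10z.png',cv2.resize(p,(750,600),interpolation=cv2.INTER_CUBIC))"
```

```text
t14.55 pos [ 0.5639 -0.0603  0.2318] yaw -131.71 tilt [ 0.002 -0.    -1.   ] F [-0.39  0.1  -0.13] T [ 0.057  0.    -0.002] gap 0.142 q [-0.11  0.27  1.77  0.    1.1   2.19]
avg T [ 0.081  0.023 -0.004] sdz 0.029 F [ 0.01 -0.17  0.09] t 15.05
t15.05 pos [ 0.5629 -0.0602  0.2304] yaw -131.71 tilt [-0.  0. -1.] F [-0.15  0.11 -0.03] T [ 0.087  0.069 -0.024] gap 0.142 q [-0.11  0.27  1.77  0.    1.1   2.19]
```

View pics/w10z.png

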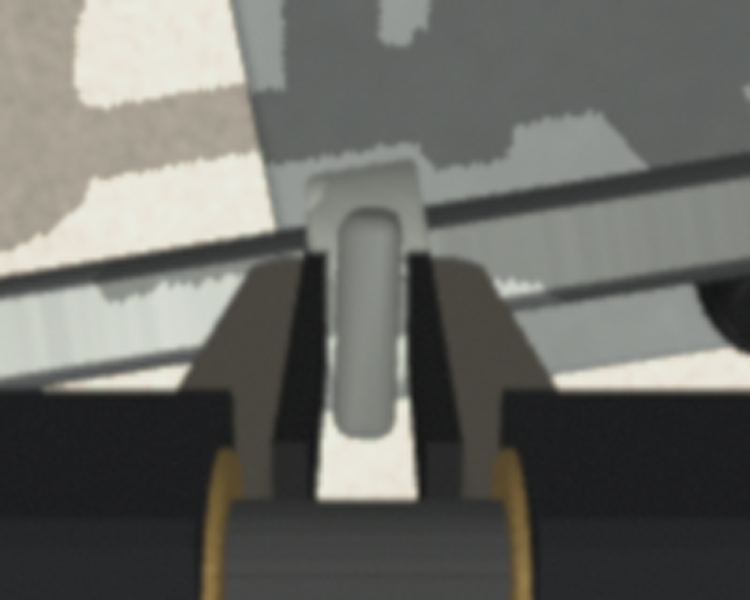

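Emit:
jog_arm:
  plan:
    - [[0,0,0,3,-0.717],[0,0,0,6,-0.717],[0,0,0,9,-0.717],[0,0,0,11,-0.717],[0,0,0,13,-0.717]]

```text
clock: 15.52
position: [0.5629, -0.0604, 0.2303]
orientation: [0.95, -2.994, 0.0]
wrist_force: [-0.1, -0.3, 1.1]
finger_gap: 0.141
```

```bash
python3 avg.py 10
```

```text
t15.52 pos [ 0.5629 -0.0604  0.2303] yaw -144.79 tilt [-0. -0. -1.] F [-0.08 -0.34  1.14] T [-0.026  0.084  0.149] gap 0.141 q [-0.11  0.27  1.77 -0.    1.1   2.42]
avg T [-0.115  0.046  0.125] sdz 0.039 F [-0.39 -1.19 -0.09] t 16.02
```

Emit:
jog_arm:
  plan:
    - [[0,0,0,2,-0.717],[0,0,0,4,-0.717],[0,0,0,5,-0.717]]

```text
clock: 16.27
position: [0.5629, -0.0603, 0.2304]
orientation: [0.819, -3.033, 0.0]
wrist_force: [-0.6, -2.1, -0.1]
finger_gap: 0.14
```

```bash
python3 avg.py 10
```

```text
t16.27 pos [ 0.5629 -0.0603  0.2304] yaw -149.79 tilt [-0. -0. -1.] F [-0.63 -2.12 -0.1 ] T [-0.214  0.158  0.192] gap 0.140 q [-0.11  0.27  1.77 -0.    1.1   2.51]
avg T [-0.272  0.133  0.148] sdz 0.033 F [-0.74 -2.17  0.21] t 16.77
```

Emit:
jog_arm:
  plan:
    - [[0,0,0,2,-0.717],[0,0,0,4,-0.717],[0,0,0,6,-0.717]]

```text
clock: 17.02
position: [0.5629, -0.0603, 0.2303]
orientation: [0.659, -3.071, 0.0]
wrist_force: [-1.2, -3.1, 0.3]
finger_gap: 0.143
```

```bash
python3 avg.py 12;python3 snap.py w11;python3 -c "
import cv2
p=cv2.imread('pics/w11.png')[170:330,180:380];cv2.imwrite('pics/w11z.png',cv2.resize(p,(750,600),interpolation=cv2.INTER_CUBIC))"
```

```text
t17.02 pos [ 0.5629 -0.0603  0.2303] yaw -155.79 tilt [-0. -0. -1.] F [-1.23 -3.09  0.28] T [-0.339  0.227  0.201] gap 0.143 q [-0.11  0.27  1.77 -0.    1.1   2.61]
avg T [-0.398  0.259  0.184] sdz 0.025 F [-1.24 -2.95  0.62] t 17.62
t17.62 pos [ 0.563  -0.0603  0.2304] yaw -155.70 tilt [-0. -0. -1.] F [-1.01 -3.32  1.2 ] T [-0.458  0.292  0.167] gap 0.139 q [-0.11  0.27  1.77 -0.    1.1   2.61]
```

View pics/w11z.png

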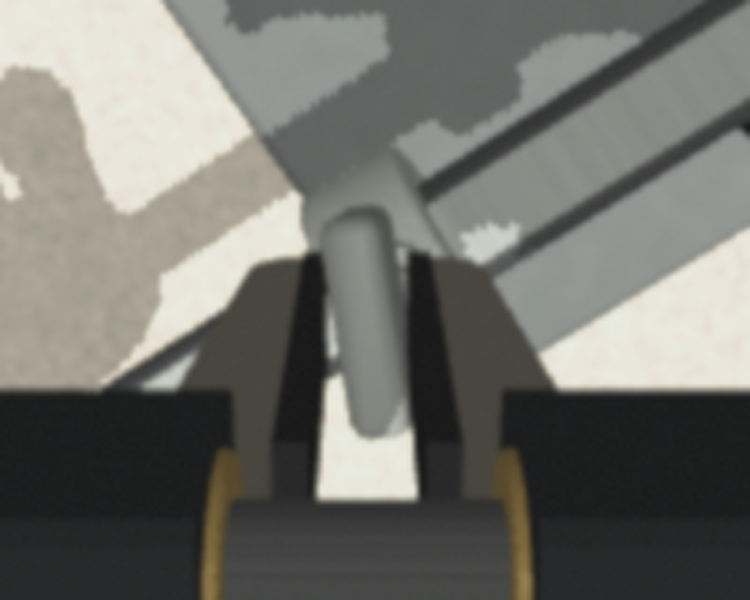

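Emit:
jog_arm:
  plan:
    - [[0,0,0,-5,-0.717],[0,0,0,-10,-0.717],[0,0,0,-10,-0.6],[0,0,-0.03,-10,-0.5],[0,0,-0.06,-10,-0.5],[0,0,-0.089,-10,-0.5],[0,0,-0.089,-10,-0.5]]

```text
clock: 18.25
position: [0.5657, -0.0601, 0.3254]
orientation: [-0.919, 2.995, -0.004]
wrist_force: [0.6, -0.9, 1.1]
finger_gap: 0.252
```

```bash
python3 avg.py 8; python3 snap.py w12; python3 lean.py pics/w12.npz; python3 -c "
from h import *
p,d=camera('wrist');cv2.imwrite('pics/w13.png',p);k=get_calibration('wrist');np.savez('pics/w13.npz',d=d,K=k['camera_matrix'],T=k['T'])"; python3 lean.py pics/w13.npz
```

```text
t18.25 pos [ 0.5657 -0.0601  0.3254] yaw -145.88 tilt [ 0.009 -0.    -1.   ] F [ 0.56 -0.9   1.06] T [ 0.128 -0.059 -0.012] gap 0.252 q [-0.11  0.19  1.66  0.    1.28  2.44]
avg T [ 0.106  0.003 -0.015] sdz 0.016 F [-0.09 -0.08 -0.16] t 18.65
t18.65 pos [ 0.5625 -0.0601  0.3182] yaw -145.73 tilt [-0.002  0.    -1.   ] F [0.1  0.27 0.79] T [ 0.124 -0.003 -0.019] gap 0.251 q [-0.11  0.19  1.67  0.    1.28  2.43]
flat plane [-0.0013 -0.255   0.1586] lean 0.25 inl 2464 mid q line [-0.0061 -0.0001]
q pct [-0.0093 -0.0083  0.008   0.0088]
top face n 318 lean(slope) 0.233 centre s,q,h [0.0009 0.013  0.2156] rect [ 0.6 12.8] [ 8.8 33.8] 23.4
lean from centre 0.242 long axis dir s,q [-0.396  0.893 -0.213] angle from n deg 23.2
flat plane [-0.001  -0.2515  0.1588] lean 0.246 inl 2487 mid q line [-0.007  0.   ]
q pct [-0.0092 -0.0082  0.0081  0.009 ]
top face n 303 lean(slope) 0.193 centre s,q,h [0.0005 0.0132 0.2158] rect [ 0.7 13.1] [ 8.8 33.6] 23.4
lean from centre 0.244 long axis dir s,q [-0.387  0.897 -0.215] angle from n deg 22.7
```

```bash
python3 - <<'E'
from fit import *
# initial bar angle in plane normal to screw axis (lean .73), using w1,w2; also check same method on w9,w12,w13
for f,l in [("w1",.73),("w2",.73),("w9",.245),("w12",.245),("w13",.245)]:
    s,q,h=fit(f"pics/{f}.npz");qa,ha=-.0036,.149
    r_=(q-qa)*np.sin(l)+(h-ha)*np.cos(l);t_=(q-qa)*np.cos(l)-(h-ha)*np.sin(l)
    m=(np.abs(r_-.069)<.0013)&(np.abs(t_)<.022)&(np.abs(s-.001)<.022)
    rc=cv2.minAreaRect((np.c_[s[m],t_[m]]*1000).astype(np.float32))
    X=np.c_[s[m],t_[m]];X=X-X.mean(0);v=np.linalg.svd(X,full_matrices=False)[2][0];v*=np.sign(v[1])
    print(f,m.sum(),np.round(rc[1],1),round(rc[2],1),"ang from n toward -b",np.degrees(np.arctan2(-v[0],v[1])).round(1),"r med",np.median(r_[m]).round(4))
E
```

```text
w1 139 [ 8.6 33.7] 4.8 ang from n toward -b 4.4 r med 0.0691
w2 399 [ 9.  34.5] 3.9 ang from n toward -b 4.1 r med 0.0691
w9 343 [ 9.1 34.4] 12.4 ang from n toward -b 10.8 r med 0.0688
w12 351 [ 8.9 34.4] 22.9 ang from n toward -b 23.5 r med 0.0687
w13 355 [ 8.9 34.4] 22.8 ang from n toward -b 23.3 r med 0.069
```

Emit:
jog_arm:
  plan:
    - [[0,0,0.03,0,-0.6],[0,0,0.06,0,-0.6],[0,0,0.08,0,-0.6],[0,0,0.089,0,-0.6],[0,0,0.089,0,-0.6],[0,0,0.089,0,-0.717],[0,0,0.089,0,-0.717]]

```text
clock: 19.33
position: [0.5639, -0.0603, 0.2317]
orientation: [-0.926, 3.0, -0.001]
wrist_force: [-1.1, -0.2, 0.5]
finger_gap: 0.143
```

Emit:
jog_arm:
  plan:
    - [[0,0,0,-6,-0.717],[0,0,0,-12,-0.717],[0,0,0,-18,-0.717],[0,0,0,-24,-0.717],[0,0,0,-30,-0.717],[0,0,0,-36,-0.717],[0,0,0,-42,-0.717],[0,0,0,-48,-0.717]]

```text
clock: 20.0
position: [0.5636, -0.0603, 0.232]
orientation: [-2.072, 2.36, -0.002]
wrist_force: [-0.8, -0.2, 1.7]
finger_gap: 0.143
```

```bash
python3 avg.py 3
```

```text
t20.00 pos [ 0.5636 -0.0603  0.232 ] yaw -97.43 tilt [ 0.002 -0.    -1.   ] F [-0.76 -0.2   1.72] T [ 0.122  0.301 -0.144] gap 0.143 q [-0.11  0.27  1.77 -0.    1.1   1.59]
avg T [-0.029  0.218 -0.085] sdz 0.036 F [-0.71 -1.01  1.36] t 20.15
```

Emit:
jog_arm:
  plan:
    - [[0,0,0,5,-0.717],[0,0,0,10,-0.717],[0,0,0,15,-0.717],[0,0,0,18,-0.717],[0,0,0,20,-0.717],[0,0,0,22,-0.717]]

```text
clock: 20.65
position: [0.5636, -0.0605, 0.2313]
orientation: [-1.569, 2.72, -0.002]
wrist_force: [-0.2, -0.5, 0.6]
finger_gap: 0.143
```

```bash
python3 avg.py 10
```

```text
t20.65 pos [ 0.5636 -0.0605  0.2313] yaw -120.03 tilt [ 0.002 -0.001 -1.   ] F [-0.16 -0.52  0.65] T [-0.101  0.007  0.116] gap 0.143 q [-0.11  0.27  1.77 -0.    1.1   1.99]
avg T [-0.2   -0.063  0.07 ] sdz 0.023 F [ 0.44 -1.7   3.27] t 21.15
```

Emit:
jog_arm:
  plan:
    - [[0,0,0,2,-0.717],[0,0,0,4,-0.717]]

```text
clock: 21.32
position: [0.5634, -0.0604, 0.2308]
orientation: [-1.48, 2.77, -0.001]
wrist_force: [0.6, -2.5, 4.5]
finger_gap: 0.143
```

```bash
python3 avg.py 10
```

```text
t21.32 pos [ 0.5634 -0.0604  0.2308] yaw -123.79 tilt [ 0.001 -0.    -1.   ] F [ 0.6  -2.46  4.48] T [-0.305 -0.042  0.127] gap 0.143 q [-0.11  0.27  1.77 -0.    1.1   2.05]
avg T [-0.28  -0.13   0.087] sdz 0.035 F [ 0.47 -2.24  5.07] t 21.82
```

Emit:
jog_arm:
  plan:
    - [[0,0,0,2,-0.717],[0,0,0,4,-0.717]]

```text
clock: 21.98
position: [0.5634, -0.0604, 0.2308]
orientation: [-1.382, 2.82, -0.001]
wrist_force: [0.8, -2.3, 5.7]
finger_gap: 0.144
```

```bash
python3 avg.py 10
```

```text
t21.98 pos [ 0.5634 -0.0604  0.2308] yaw -127.79 tilt [ 0.001 -0.    -1.   ] F [ 0.79 -2.35  5.73] T [-0.28  -0.04   0.138] gap 0.144 q [-0.11  0.27  1.77 -0.    1.1   2.12]
avg T [-0.283 -0.109  0.111] sdz 0.024 F [ 0.5  -2.06  5.16] t 22.48
```

Emit:
jog_arm:
  plan:
    - [[0,0,0,2,-0.717],[0,0,0,4,-0.717]]

```text
clock: 22.65
position: [0.5633, -0.0604, 0.2307]
orientation: [-1.283, 2.867, -0.001]
wrist_force: [0.7, -1.8, 6.3]
finger_gap: 0.141
```

```bash
python3 avg.py 10
```

```text
t22.65 pos [ 0.5633 -0.0604  0.2307] yaw -131.78 tilt [ 0.001 -0.    -1.   ] F [ 0.67 -1.85  6.31] T [-0.31   0.016  0.14 ] gap 0.141 q [-0.11  0.27  1.77 -0.    1.1   2.19]
avg T [-0.31  -0.093  0.105] sdz 0.015 F [ 0.71 -2.    5.11] t 23.15
```

Emit:
jog_arm:
  plan:
    - [[0,0,0,2,-0.717],[0,0,0,4,-0.717]]

```text
clock: 23.32
position: [0.5633, -0.0604, 0.2307]
orientation: [-1.182, 2.91, -0.001]
wrist_force: [1.0, -2.3, 4.0]
finger_gap: 0.142
```

```bash
python3 avg.py 10
```

```text
t23.32 pos [ 0.5633 -0.0604  0.2307] yaw -135.77 tilt [ 0.001 -0.    -1.   ] F [ 1.   -2.28  3.97] T [-0.338  0.008  0.2  ] gap 0.142 q [-0.11  0.27  1.77 -0.    1.1   2.26]
avg T [-0.337 -0.064  0.116] sdz 0.042 F [ 0.61 -2.25  5.18] t 23.82
```

Emit:
jog_arm:
  plan:
    - [[0,0,0,2,-0.717],[0,0,0,4,-0.717]]

```text
clock: 23.98
position: [0.5633, -0.0604, 0.2307]
orientation: [-1.08, 2.95, -0.001]
wrist_force: [-0.2, -2.9, 4.9]
finger_gap: 0.141
```

```bash
python3 avg.py 10
```

```text
t23.98 pos [ 0.5633 -0.0604  0.2307] yaw -139.77 tilt [ 0.001 -0.    -1.   ] F [-0.21 -2.93  4.9 ] T [-0.346  0.08   0.11 ] gap 0.141 q [-0.11  0.27  1.77 -0.    1.1   2.33]
avg T [-0.324 -0.02   0.128] sdz 0.030 F [ 0.5  -2.27  5.14] t 24.48
```

Emit:
jog_arm:
  plan:
    - [[0,0,0,2,-0.717],[0,0,0,4,-0.717]]

```text
clock: 24.65
position: [0.5632, -0.0604, 0.2307]
orientation: [-0.977, 2.986, -0.001]
wrist_force: [-0.1, -2.5, 5.5]
finger_gap: 0.145
```

```bash
python3 avg.py 10
```

```text
t24.65 pos [ 0.5632 -0.0604  0.2307] yaw -143.77 tilt [ 0. -0. -1.] F [-0.12 -2.55  5.53] T [-0.353  0.032  0.188] gap 0.145 q [-0.11  0.27  1.77 -0.    1.1   2.4 ]
avg T [-0.333  0.024  0.138] sdz 0.023 F [ 0.1  -2.3   5.23] t 25.15
```

Emit:
jog_arm:
  plan:
    - [[0,0,0,2,-0.717],[0,0,0,4,-0.717]]

```text
clock: 25.32
position: [0.5632, -0.0604, 0.2307]
orientation: [-0.872, 3.018, -0.001]
wrist_force: [-0.3, -2.7, 6.2]
finger_gap: 0.147
```

```bash
python3 avg.py 10
```

```text
t25.32 pos [ 0.5632 -0.0604  0.2307] yaw -147.77 tilt [ 0. -0. -1.] F [-0.32 -2.75  6.18] T [-0.34   0.102  0.16 ] gap 0.147 q [-0.11  0.27  1.77 -0.    1.1   2.47]
avg T [-0.351  0.043  0.141] sdz 0.032 F [ 0.14 -2.56  5.62] t 25.82
```

Emit:
jog_arm:
  plan:
    - [[0,0,0,2,-0.717],[0,0,0,4,-0.717]]

```text
clock: 25.98
position: [0.5631, -0.0604, 0.2307]
orientation: [-0.766, 3.047, -0.001]
wrist_force: [0.1, -2.9, 5.3]
finger_gap: 0.142
```

```bash
python3 avg.py 10
```

```text
t25.98 pos [ 0.5631 -0.0604  0.2307] yaw -151.76 tilt [ 0. -0. -1.] F [ 0.08 -2.89  5.3 ] T [-0.385  0.144  0.182] gap 0.142 q [-0.11  0.27  1.77 -0.    1.1   2.54]
avg T [-0.365  0.091  0.152] sdz 0.021 F [-0.04 -2.81  6.01] t 26.48
```

Emit:
jog_arm:
  plan:
    - [[0,0,0,2,-0.717],[0,0,0,4,-0.717]]

```text
clock: 26.65
position: [0.5631, -0.0604, 0.2307]
orientation: [-0.659, 3.071, -0.001]
wrist_force: [0.1, -2.7, 6.5]
finger_gap: 0.143
```

```bash
python3 avg.py 12
```

```text
t26.65 pos [ 0.5631 -0.0604  0.2307] yaw -155.76 tilt [ 0. -0. -1.] F [ 0.08 -2.71  6.51] T [-0.4    0.185  0.262] gap 0.143 q [-0.11  0.27  1.77 -0.    1.1   2.61]
avg T [-0.357  0.109  0.168] sdz 0.037 F [-0.11 -2.48  5.99] t 27.25
```

Emit:
jog_arm:
  plan:
    - [[0,0,0,2,-0.717],[0,0,0,4,-0.717]]

```text
clock: 27.42
position: [0.563, -0.0605, 0.2307]
orientation: [-0.552, 3.093, -0.001]
wrist_force: [0.7, -3.7, 5.9]
finger_gap: 0.14
```

```bash
python3 avg.py 16; python3 snap.py w14;python3 -c "
import cv2
p=cv2.imread('pics/w14.png')[170:330,180:380];cv2.imwrite('pics/w14z.png',cv2.resize(p,(750,600),interpolation=cv2.INTER_CUBIC))"
```

```text
t27.42 pos [ 0.563  -0.0605  0.2307] yaw -159.77 tilt [ 0. -0. -1.] F [ 0.65 -3.71  5.91] T [-0.384  0.17   0.207] gap 0.140 q [-0.11  0.27  1.77 -0.    1.1   2.68]
avg T [-0.373  0.149  0.18 ] sdz 0.025 F [-0.24 -2.61  6.08] t 28.22
t28.22 pos [ 0.563  -0.0604  0.2307] yaw -159.68 tilt [ 0. -0. -1.] F [ 0.56 -2.98  5.97] T [-0.415  0.176  0.201] gap 0.143 q [-0.11  0.27  1.77 -0.    1.1   2.68]
```

View pics/w14z.png

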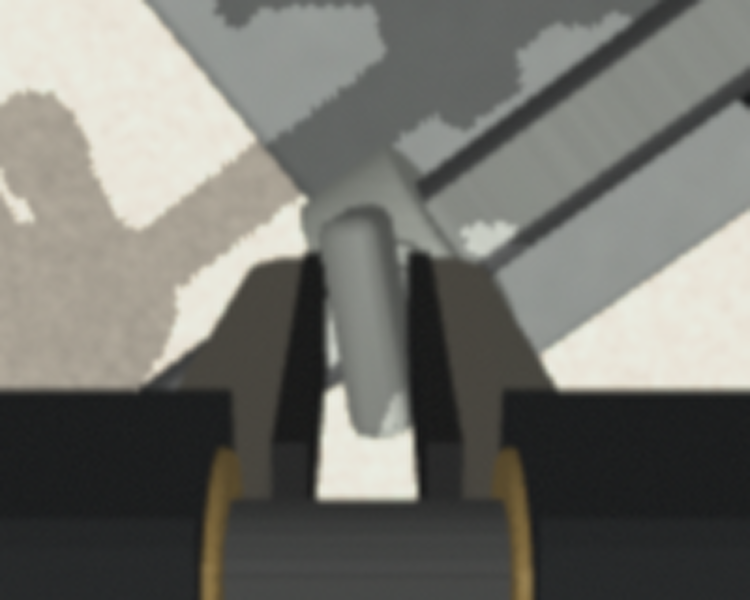

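Emit:
jog_arm:
  plan:
    - [[0,0,0,1,-0.717],[0,0,0,1.5,-0.717],[0,0,0,1.5,-0.717]]

```text
clock: 28.52
position: [0.563, -0.0604, 0.2307]
orientation: [-0.513, 3.099, -0.001]
wrist_force: [-0.0, -2.6, 5.8]
finger_gap: 0.144
```

```bash
python3 avg.py 16; python3 - <<'E'
import numpy as np
from scipy.optimize import curve_fit
x=-np.array([-123.8,-127.8,-131.8,-135.8,-139.8,-143.8,-147.8,-151.8,-155.8,-159.8]);y=np.array([.087,.111,.105,.116,.128,.138,.141,.152,.168,.180])
x=np.r_[101.9,113.8,121.7,129.7,x];y=np.r_[.098,.089,.117,.090,y]
for k in (None,.00305):
    f=(lambda x,b,x0,k:b+k*np.maximum(0,x-x0)) if k is None else (lambda x,b,x0:b+.00305*np.maximum(0,x-x0))
    p,c=curve_fit(f,x,y,p0=[.1,133]+([.003] if k is None else []));print(p.round(4),np.sqrt(np.diag(c)).round(4),"F@161.3",(f(161.3,*p)-p[0])/.0025)
E
```

```text
t28.52 pos [ 0.563  -0.0604  0.2307] yaw -161.21 tilt [ 0.    -0.001 -1.   ] F [-0.03 -2.64  5.83] T [-0.35   0.151  0.162] gap 0.144 q [-0.11  0.27  1.77 -0.    1.1   2.7 ]
avg T [-0.357  0.16   0.19 ] sdz 0.034 F [-0.33 -2.74  6.33] t 29.32
[9.900e-02 1.297e+02 2.600e-03] [3.6000e-03 2.8114e+00 3.0000e-04] F@161.3 32.77363871636219
[9.960000e-02 1.325307e+02] [0.0035 1.6044] F@161.3 35.09857144013625
```

The fits give a tip force of about 33–35 N. I'll release now and check.

Emit:
jog_arm:
  plan:
    - [[0,0,0,-5,-0.717],[0,0,0,-9,-0.717],[0,0,0,-9,-0.6],[0,0,0,-9,-0.55],[0,0,-0.03,-9,-0.5],[0,0,-0.06,-9,-0.5],[0,0,-0.089,-9,-0.5],[0,0,-0.089,-9,-0.5]]

```text
clock: 29.98
position: [0.5653, -0.0603, 0.3249]
orientation: [-0.749, 3.043, -0.004]
wrist_force: [0.2, -0.5, 0.5]
finger_gap: 0.252
```

```bash
python3 avg.py 6; python3 snap.py w15; python3 lean.py pics/w15.npz; python3 snap.py w16; python3 lean.py pics/w16.npz; python3 - <<'E'
from h import *
p,d=camera('scene');cv2.imwrite('pics/s16.png',p)
for n in ["objective_mid","spare_collar_mid","eyepiece_mid","slide_box_mid","oil_bottle_mid","driver_grip","dish_mid"]:
    print(n,[np.round(x["at"],0).tolist() for x in spot_in("scene",n)][:1])
a=cv2.imread('pics/scene0.png');print(p.shape)
E
```

```text
t29.98 pos [ 0.5653 -0.0603  0.3249] yaw -152.35 tilt [ 0.008 -0.001 -1.   ] F [ 0.2  -0.52  0.51] T [ 0.129 -0.022 -0.001] gap 0.252 q [-0.11  0.19  1.66  0.    1.28  2.55]
avg T [0.097 0.004 0.009] sdz 0.022 F [-0.15 -0.41 -0.2 ] t 30.28
t30.28 pos [ 0.5622 -0.0601  0.3178] yaw -152.24 tilt [-0.003  0.    -1.   ] F [ 0.68 -0.61 -0.7 ] T [0.089 0.022 0.019] gap 0.251 q [-0.11  0.19  1.67  0.    1.28  2.55]
flat plane [-0.0013 -0.2681  0.1586] lean 0.262 inl 2422 mid q line [-0.0034  0.0003]
q pct [-0.0091 -0.008   0.0082  0.0091]
top face n 294 lean(slope) 0.202 centre s,q,h [0.0009 0.0128 0.2158] rect [ 0.6 12.9] [ 9.  33.8] 27.3
lean from centre 0.243 long axis dir s,q [-0.472  0.859 -0.199] angle from n deg 28.1
t30.33 pos [ 0.5623 -0.0601  0.3179] yaw -152.24 tilt [-0.002  0.    -1.   ] F [-0.03  0.53  0.68] T [ 0.079 -0.031 -0.003] gap 0.251 q [-0.11  0.2   1.67  0.    1.28  2.55]
flat plane [-0.002  -0.2528  0.1586] lean 0.248 inl 2422 mid q line [-0.0045  0.    ]
q pct [-0.0095 -0.0083  0.0079  0.0089]
top face n 287 lean(slope) 0.241 centre s,q,h [0.0006 0.0132 0.2157] rect [ 1.  13.1] [ 8.8 33.6] 29.8
lean from centre 0.245 long axis dir s,q [-0.476  0.856 -0.203] angle from n deg 28.4
objective_mid [[219.0, 275.0]]
spare_collar_mid [[194.0, 256.0]]
eyepiece_mid [[230.0, 233.0]]
slide_box_mid [[439.0, 255.0]]
oil_bottle_mid [[446.0, 287.0]]
driver_grip [[166.0, 213.0]]
dish_mid [[219.0, 276.0]]
(420, 560, 3)
```

View pics/w15.png

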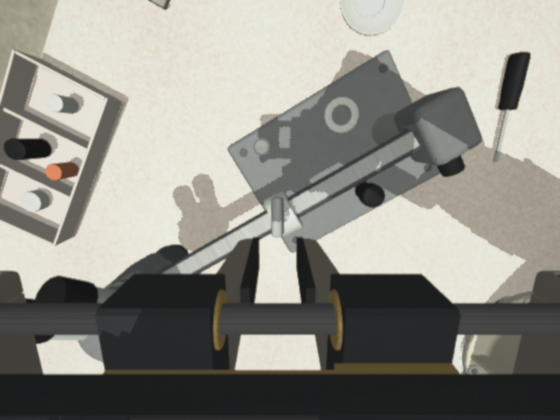

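View pics/s16.png

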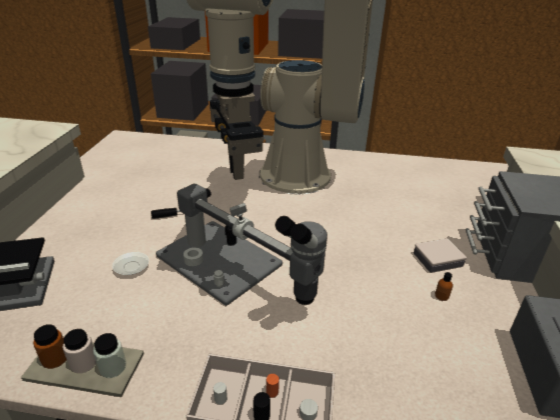

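The screw is free of the gripper, the collar is square to the flat and the bystanders haven't moved. Handing in.

```bash
python3 -c "
from bench import finish_job
print(finish_job())"
```

```text
the job is handed in; nothing more can be done
None
```

The collar is turned to face the flat and the thumbscrew is screwed down on it, at an estimated 33–35 N (the target was 30–40 N). I let go and handed the job in at about 30 s. `finish_job` gives no verdict, so I can't confirm how it was judged.

**How it was done:** I gripped the bar and swung the collar from about 0.73 rad of lean to 0.24 rad, facing the flat, which the depth image put at about 0.245 rad. I then turned the screw clockwise about 204° in total, with the jaws slightly open like a loose wrench. After a first tightening I backed the screw off about 40° and tightened it again in small steps, to find the touch point from the torque.

**Last checks:**
- **Alignment:** after letting go, the collar leans 0.243–0.245 rad and the flat 0.248–0.262 rad, so it sits square within measuring error. A second estimate, from the slope of the bar's top face, was noisier at 0.20–0.24 rad.
- **Tightness:** the tip force is inferred from wrist torque, which is noisy, so allow a few newtons either way. Counting the screw's turns gives at least about 31 N, which agrees.
- **Bystanders:** in the scene picture they look unmoved. One network report was wrong: it placed the dish on the objective, while the picture shows the dish where it started.
- **Robot:** it ended clear of everything, about 90 mm above the working height.

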